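# Change over the soldering frame: clamp a batch of driver boards

## Robot

A 6-joint arm with a two-finger parallel gripper is mounted at the origin on the work surface. World frame = base frame: x ahead of the robot, y to its left, z up, the work surface at z = 0. Lengths are in mm, angles in rad, forces in N, time in s.
With the tool pointing down it reaches from about 350 to 875 mm from the base axis. Payload 4.2 kg.
Tool frame: the origin (TCP) lies at the very end of the fingers, on their centre line; the grasp point (between the pads) lies ctrl.tcp_to_grasp behind it (ctrl.tcp_to_grasp is the distance from the TCP to the grasp point, in mm); z points along the fingers, y is the line along which they close (so a half turn about z gives the same grasp; the last joint's range is limited). The gripper opens to 85 mm and grips with 20 to 120 N. Pads are 22 mm wide; open, the fingers measure 114 mm over their backs; the gripper's body (76 mm by 85 mm) begins 54 mm behind the grasp point. The pads swing forward as they close: fully open they stand 13 mm farther back than shut.
Start: joints at [-0.928, 0.385, 0.008, 0, -1.194, -0.259], TCP at [234.043, -579.503, 231.312] pointing down, gripper open.
Joint ranges: [-3.14, 3.14], [-1.21, 2.06], [-1.07, 1.41], [-3.16, 2.05], [-2.99, -0.16], [-3.1, 3.1]. Speed limits (rad/s): [2.79, 2.79, 3.14, 3.14, 3.14, 3.14].

## Interface

Orientations are given as a 3x3 rotation matrix whose columns are the frame's x, y, z axes.
In Python, from cell import ctrl gives the robot as it stands.
- The arm moves only by the tool servo_tool, never from a script. Its argument "commands" is a list of rows, each an object with "xyz": the shift along the tool's x, y, z in mm, a list of three; "twist": the turn about the tool's z in degrees. In form: [{"xyz": [x, y, z], "twist": twist}, ...]. A call has exactly 8 rows; each row is the pose to reach, as a shift and turn from the pose commanded when the call began, along the tool's axes at that moment; what a row does not reach only later rows make up. A row lasts 1/8 s, in which the tool goes at most 62.5 mm and 10.7 degrees, less where a joint would pass 70% of its speed; a pose out of reach is approached as far as the arm can. A call with a gripper value outside its range is refused whole. "grip" is the finger opening in mm, from 0 to 85.4, set as the call begins (left out, the last holds). The fingers move at their own pace and stop on an object; the grip force is fixed at half the most. Time passes only in rows, so rows that repeat a pose let the fingers close, or fill a call up. It gives the time, the measured TCP pose, the force, the opening and the grip force at its end, in the units of the state.
- ctrl.get_state(): the state, without advancing time (a new reading comes with each control period).
- ctrl.camera(name): name is "scene" or "top" or "wrist"; returns a dict with "frame" (400x640x3 uint8, red, green, blue), "depth" (400x640 float32, mm along the optical axis (not along the pixel's ray), 0 where there is no reading), "K" (3x3 intrinsics, pixels), "rvec" (rotation vector, rad) and "tvec" (3), from world to camera coordinates, as OpenCV has them; the wrist camera has in their place "mount" (4x4, takes a point from camera to tool coordinates, whose origin is the TCP and whose axes are the flange's). Camera axes: x right, y down, z forward; pixel columns grow to the right and rows downward; lengths in mm; the calibration is good to about 2 mm. A picture is of the moment at which its call begins: read the wrist's pose just before it.
- ctrl.finish_job(): hands the job in; it is judged then, once.
The state is a dict: "t": time; "joint_pos": joint angles; "joint_vel": joint speeds; "joint_torque": joint torques, N m; "eef_pos": TCP position; "eef_rot": TCP orientation; "contact_force": force on the tool from outside, world axes, zero at the start; "torque": the same for the moment, N m; "grip_width": finger opening in mm; "finger_force": force on a finger pad.
Only numpy, scipy, OpenCV 4.12 (cv2) and the standard library are available. Lean on these libraries where they do the work, as an engineer would, in place of code of your own. Each camera call takes 0.05 s, during which the arm holds its last target. There are 200 camera calls.

## Task

Get the loose driver boards on the bench ready for soldering: first loosen the clamp knob of the holding frame fully, only then slide its movable rail all the way open, take the finished small module out and lay it flat in the grey outgoing tray, and lay every board flat on the frame's plate, side by side between the two rails, each with its white connector facing the fixed rail. Then, with the clamp still loose, slide the rail up until all the boards sit snugly between both rails, and turn the clamp knob fully tight. Leave the other things on the bench where they are.

Things in the scene. Friction and masses are not known exactly. Their poses are not given: they have to be found in the camera images.
- frame: Board frame fixed to the bench: aluminium plate 170 (x) x 320 (y) x 8 mm. Origin: centre of its underside; z up, x towards the fixed rail, y along the rails. The fixed rail is a dark steel bar, y -100 to +100 mm, 14 mm wide, rising 14 mm above the plate; its inner face (facing -x) is at x = +55 mm. Boards lie on the plate (z = 8 mm) between it and the sliding rail.
- rail (a joint): Sliding rail's position (m): steel bar 200 mm along frame y, 12 wide, rising 14 mm above the plate, slides along frame x. 0 = fully open at its stop, inner face at frame x = -55 mm; grows to +x (closing), up to 0.09. Gap between the rails = 0.110 minus this. Takes 4 N plus 15 N per m/s; stays where left. Its end blocks, 36 (x) x 50 (y) mm, centred at frame y = +-125 mm, are as high as it.
- rail_grip (a point): Centre of the top of the sliding rail's grip: a black upright tab 14 mm (frame x) x 30 mm (frame y), 32 mm high above the rail, its top 54 mm above the bench, on the rail's end block at frame y = +130 mm, in line with the rail. Axes as the frame's; moves with the rail.
- clamp (a joint): Clamp knob's angle (rad): 0 = fully loose, 1.4 = fully tight, stops at both ends. Grows clockwise seen from above (clockwise tightens). Turns with 0.05 N m and stays where left. It is mounted on the sliding rail, but the simulation does not brake the rail by it.
- clamp_grip (a point): On the clamp knob's axis at the height to grip, 59 mm above the bench, on the rail's end block at frame y = -130 mm; moves with the rail, turns with the knob. The black knob: round foot of 18 mm radius and an upright bar grip 34 mm along this point's x, 14 mm thick along its y, 32 mm high, top 7 mm above this point. At clamp = 0 the bar lies along the frame's x.
- board1: Driver board, one of up to three alike (None if absent), 0.11-0.18 kg: green circuit board on an aluminium plate, 70 (x) x 50 (y) mm, 8 mm thick. Origin: centre of underside; x towards the white connector, z up. To grip: black transformer with a copper band, 30 (x) x 26 (y) mm, from 8 to 34 mm high, centred at x = -3 mm. Connector 10 x 34 mm, 8 to 20 mm high, along the +x edge.
- board1_conn (a point): Middle of the connector edge of board1: at x = +35 mm, y = 0, 4 mm above the underside; axes as the board's.
- board2: Driver board, one of up to three alike (None if absent), 0.11-0.18 kg: green circuit board on an aluminium plate, 70 (x) x 50 (y) mm, 8 mm thick. Origin: centre of underside; x towards the white connector, z up. To grip: black transformer with a copper band, 30 (x) x 26 (y) mm, from 8 to 34 mm high, centred at x = -3 mm. Connector 10 x 34 mm, 8 to 20 mm high, along the +x edge.
- board2_conn (a point): Middle of the connector edge of board2: at x = +35 mm, y = 0, 4 mm above the underside; axes as the board's.
- board3: Driver board, one of up to three alike (None if absent), 0.11-0.18 kg: green circuit board on an aluminium plate, 70 (x) x 50 (y) mm, 8 mm thick. Origin: centre of underside; x towards the white connector, z up. To grip: black transformer with a copper band, 30 (x) x 26 (y) mm, from 8 to 34 mm high, centred at x = -3 mm. Connector 10 x 34 mm, 8 to 20 mm high, along the +x edge.
- board3_conn (a point): Middle of the connector edge of board3: at x = +35 mm, y = 0, 4 mm above the underside; axes as the board's.
- module: Finished small module, lying between the rails of the frame at the start, 0.08 kg: green board 50 (x) x 40 (y) mm, 8 mm thick, no connector. Origin: centre of its underside, z up, x as the frame's x at the start. To grip: the upright round steel can in its middle, 24 mm across, from 8 to 32 mm high.
- tray: Grey outgoing tray, fixed to the bench: open box 110 (x) x 90 (y) x 22 mm high, walls 4 mm. Origin: centre of its underside, z up.
- tray_in (a point): Centre of the tray's inner floor; axes as the tray's.
- spool: Steel solder spool standing on end, 56 mm across, 40 mm high; a bystander, to be left alone. Origin: centre of its underside, on the bench.
- flux: Small clear bottle with black cap, 36 mm across, 75 mm high; a bystander, to be left alone. Origin: centre of its underside, on the bench.
- driver: Screwdriver lying flat, 160 mm long; a bystander, to be left alone. Origin: between handle and tip, on the bench.
- brush: Brush lying flat, 150 mm long; a bystander, to be left alone. Origin: between handle and tip, on the bench.
- cup: Small open steel cup, 52 mm across, 50 mm high; a bystander, to be left alone. Origin: centre of its underside, on the bench.
- tin: Flat round brass tin, 48 mm across, 30 mm high; a bystander, to be left alone. Origin: centre of its underside, on the bench.
- sponge: Yellow sponge, 60 x 45 x 18 mm; a bystander, to be left alone. Origin: centre of its underside, on the bench.

How it is judged (in metres and radians):
On the way, in this order (a step that is already met when the one before it is completed fails the run):
1. the clamp knob is turned loose (below 0.25 rad) before the rail is slid (it is within 10 mm of its start) (value of joint clamp below 0.25 rad and distance of rail_grip from where it was at the start of the episode below 0.01 m), for 0.1 s.
2. the rail is slid fully open (within 6 mm of its open stop), the clamp loose (value of joint rail below 0.006 m and value of joint clamp below 0.5 rad), for 0.2 s.
3. the small module lies flat in the tray and every board present lies flat on the plate between the rails, roughly square, connector towards the fixed rail, the rail still open (x of each of board1_conn, board2_conn, board3_conn in the frame of frame above 0.005 m and y of board1 in the frame of frame between -0.105 and 0.105 m and z of board1 in the frame of frame between 0.004 and 0.011 m and angle between each of board1, board2, board3's own z axis and vertical below 0.06 rad and angle between the x axis of each of board1, board2, board3 and the x axis of frame, either way round below 0.3 rad and linear speed of each of board1, board2, board3, module below 0.03 m/s and y of board2 in the frame of frame between -0.105 and 0.105 m and z of board2 in the frame of frame between 0.004 and 0.011 m and y of board3 in the frame of frame between -0.105 and 0.105 m and z of board3 in the frame of frame between 0.004 and 0.011 m and x of module in the frame of tray_in between -0.03 and 0.03 m and y of module in the frame of tray_in between -0.025 and 0.025 m and z of module in the frame of tray_in between -0.003 and 0.004 m and angle between module's own z axis and vertical below 0.08 rad and value of joint rail below 0.015 m), for 0.2 s.
4. the rail is slid up until the boards are snug between the rails (gap 67 to 74 mm, connector edges within 5 mm of the fixed rail), the clamp still loose (x of each of board1_conn, board2_conn, board3_conn in the frame of frame above 0.05 m and y of board1 in the frame of frame between -0.105 and 0.105 m and z of board1 in the frame of frame between 0.004 and 0.011 m and angle between each of board1, board2, board3's own z axis and vertical below 0.06 rad and angle between the x axis of each of board1, board2, board3 and the x axis of frame, either way round below 0.07 rad and linear speed of each of board1, board2, board3 below 0.03 m/s and y of board2 in the frame of frame between -0.105 and 0.105 m and z of board2 in the frame of frame between 0.004 and 0.011 m and y of board3 in the frame of frame between -0.105 and 0.105 m and z of board3 in the frame of frame between 0.004 and 0.011 m and value of joint rail between 0.036 and 0.043 m and value of joint clamp below 0.5 rad), for 0.2 s.
At the end, for the whole second after the job is handed in: Module flat in the tray. Each board flat on the plate, centre within 105 mm of the rails' middle, connector edge within 5 mm of the fixed rail, square to 0.07 rad, at rest; gap between rails 67 to 74 mm (rail 0.036 to 0.043); clamp above 1.2 rad (x of module in the frame of tray_in between -0.03 and 0.03 m and y of module in the frame of tray_in between -0.025 and 0.025 m and z of module in the frame of tray_in between -0.003 and 0.004 m and angle between module's own z axis and vertical below 0.08 rad and linear speed of each of module, board1, board2, board3 below 0.03 m/s and x of each of board1_conn, board2_conn, board3_conn in the frame of frame above 0.05 m and y of board1 in the frame of frame between -0.105 and 0.105 m and z of board1 in the frame of frame between 0.004 and 0.011 m and angle between each of board1, board2, board3's own z axis and vertical below 0.06 rad and angle between the x axis of each of board1, board2, board3 and the x axis of frame, either way round below 0.07 rad and y of board2 in the frame of frame between -0.105 and 0.105 m and z of board2 in the frame of frame between 0.004 and 0.011 m and y of board3 in the frame of frame between -0.105 and 0.105 m and z of board3 in the frame of frame between 0.004 and 0.011 m and value of joint rail between 0.036 and 0.043 m and value of joint clamp above 1.2 rad); the robot touches nothing.
It fails at once if a bystander (spool, bottle, screwdriver, brush, cup, tin or sponge) is knocked more than 6 cm from its place (distance of any of spool, flux, driver, brush, cup, tin, sponge from where it was at the start of the episode above 0.06 m).
Of board1, board2, board3 only 2 to 3 are there at a start; the rules pass over those that are not, and their reading is None.
At some moment in a run one of board1, board2, board3 may be knocked a few centimetres aside while the robot is not near it.
Once in a run the grip may slacken for a moment while it holds something.
It also fails if it takes over 210 s, if anything falls off the work surface, if the arm or the gripper's body presses on something with over 40 N, if the wrist force passes 120 N, or if a joint passes its speed limit or range.

## Working session

There is one attempt and no reset: what is moved stays moved. The work goes in short steps, Python scripts to look and compute and a tool call to move; the robot and the scene stay as the last step left them, time stands still between calls to the robot, and variables do not carry over. Pictures are saved under pics/ and viewed, at most 14 in all, crops included, and the job is handed in when it is done.

Besides the shell and the picture viewer there is one more tool, called after "Emit:" in YAML: its name, and indented under it one key for each argument. servo_tool: Moves the arm, as the interface text tells. Its arguments: {"type":"object","properties":{"commands":{"type":"array","items":{"type":"object","properties":{"xyz":{"type":"array","items":{"type":"number"}},"twist":{"type":"number"}}}},"grip":{"type":"number"}},"required":["commands"]}

```bash
ls; mkdir -p pics
cat > h.py <<'E'
import numpy as np, cv2
from cell import ctrl
def save(n,f): cv2.imwrite(f'pics/{n}.png',cv2.cvtColor(f,cv2.COLOR_RGB2BGR))
def cam(n):
    s=ctrl.get_state(); c=ctrl.camera(n)
    if 'mount' in c:
        T=np.eye(4);T[:3,:3]=s['eef_rot'];T[:3,3]=s['eef_pos']; M=T@np.array(c['mount'])
    else:
        M=np.eye(4);R=cv2.Rodrigues(np.array(c['rvec'],float))[0];M[:3,:3]=R.T;M[:3,3]=-R.T@np.array(c['tvec'],float).ravel()
    c['M']=M; return c
def ray(c,uv,z):
    "pixels -> world points on plane z"
    uv=np.atleast_2d(uv).astype(float); d=np.c_[uv,np.ones(len(uv))]@np.linalg.inv(c['K']).T@c['M'][:3,:3].T
    o=c['M'][:3,3]; return o+d*((z-o[2])/d[:,2])[:,None]
def cloud(c):
    "world point per pixel from depth"
    v,u=np.mgrid[:400,:640]; d=np.stack([u,v,np.ones_like(u)],-1)@np.linalg.inv(c['K']).T*c['depth'][...,None]
    P=d@c['M'][:3,:3].T+c['M'][:3,3]; P[c['depth']<=0]=np.nan; return P
E
python3 - <<'E'
from h import *
s=ctrl.get_state(); print(s['t'],s['eef_pos'],s['eef_rot'],s['grip_width'],ctrl.tcp_to_grasp)
for n in('top','scene'):
    c=cam(n); save(n+'0',c['frame']); np.savez(f'{n}0.npz',**c); print(n,c['K'],c['M'])
E
```

```text
pics
0.0 [ 233.83743504 -578.96366635  230.18035309] [[-9.27313041e-01 -3.74285444e-01 -9.64375510e-04]
 [-3.74286668e-01  9.27310716e-01  2.08011498e-03]
 [ 1.15718986e-04  2.28987064e-03 -9.99997372e-01]] 85.17952697939329 18.700000000000003
top [[503.90971232   0.         321.44532082]
 [  0.         503.90971232 207.24201073]
 [  0.           0.           1.        ]] [[ 2.81945277e-02 -9.96519597e-01  7.84459102e-02  4.21391038e+02]
 [-9.99518205e-01 -2.70863308e-02  1.51554654e-02 -3.87239251e+01]
 [-1.29779064e-02 -7.88354165e-02 -9.96803166e-01  1.51729198e+03]
 [ 0.00000000e+00  0.00000000e+00  0.00000000e+00  1.00000000e+00]]
scene [[385.65660794   0.         321.55880774]
 [  0.         385.65660794 194.35865725]
 [  0.           0.           1.        ]] [[ 5.56389756e-01  6.95501124e-01 -4.54652203e-01  9.80539264e+02]
 [ 8.30811216e-01 -4.56737712e-01  3.18030479e-01 -3.31479831e+02]
 [ 1.35337480e-02 -5.54679050e-01 -8.31954319e-01  8.70173483e+02]
 [ 0.00000000e+00  0.00000000e+00  0.00000000e+00  1.00000000e+00]]
```

View pics/top0.png

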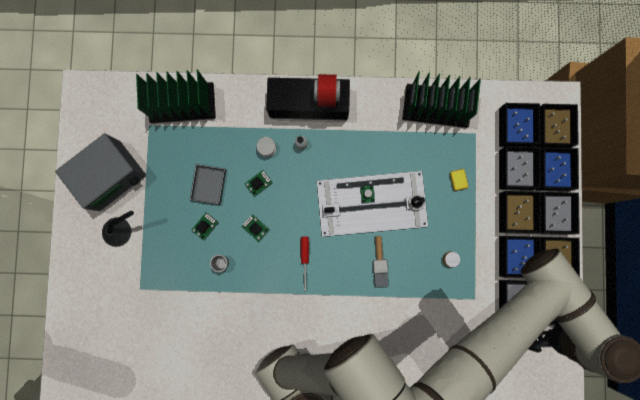

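View pics/scene0.png

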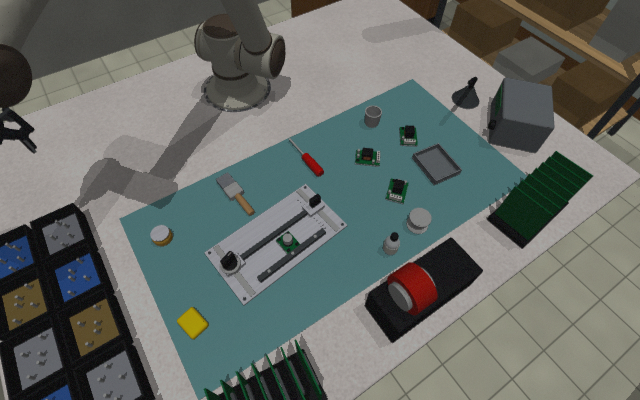

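Top view: frame around (373,204) with knob (418,202), grip (329,210), module (367,193), fixed rail above. Boards are at (259,182), (205,226) and (255,228), tray at (209,185), and the bystanders stand clear of them. The scene view agrees: three boards.

Run:
```python
from h import *
c=dict(np.load('top0.npz')); P=cloud(c)
for n,(u,v,z) in dict(frame=(373,204,8),knob=(418,202,66),grip=(329,210,54),module=(367,193,8),b1=(259,182,8),b2=(205,226,8),b3=(255,228,8),tray=(209,185,2),flux=(300,143,75),spool=(265,147,40),cup=(220,264,50),driver=(305,250,10),brush=(380,262,10)).items():
    print(n,ray(c,(u,v),z).round(),P[v-1:v+2,u-1:u+2,2].round(0).ravel()[:5])
```

```text
frame [[ 554. -170.    8.]] [ 9. 11. 15.  7. 23.]
knob [[ 558. -295.   66.]] [66. 65. 70. 65. 64.]
grip [[529. -39.  54.]] [49. 50. 58. 55. 52.]
module [[ 587. -152.    8.]] [40. 37. 41. 34. 45.]
b1 [[612. 175.   8.]] [37. 34. 38. 37. 37.]
b2 [[474. 332.   8.]] [36. 35. 39. 34. 41.]
b3 [[472. 182.   8.]] [32. 34. 35. 36. 39.]
tray [[599. 328.   2.]] [8. 7. 7. 7. 9.]
flux [[720.  51.  75.]] [67. 71. 72. 60. 61.]
spool [[713. 157.  40.]] [40. 43. 36. 43. 38.]
cup [[364. 273.  50.]] [8. 2. 7. 3. 9.]
driver [[411.  30.  10.]] [27. 29. 22. 29. 24.]
brush [[ 382. -194.   10.]] [22. 21. 20. 19. 18.]
```

Emit:
servo_tool:
  commands:
    - {"xyz": [-50, 29, -11], "twist": 2}
    - {"xyz": [-100, 58, -22], "twist": 4}
    - {"xyz": [-150, 87, -33], "twist": 6}
    - {"xyz": [-200, 116, -44], "twist": 8}
    - {"xyz": [-250, 145, -55], "twist": 10}
    - {"xyz": [-300, 174, -66], "twist": 12}
    - {"xyz": [-350, 203, -77], "twist": 14}
    - {"xyz": [-400, 232, -88], "twist": 16}

```text
t: 1.1
eef_pos: [518.7, -212.8, 319.4]
eef_rot: [[-0.995, -0.103, -0.001], [-0.103, 0.995, 0.0], [0.001, 0.0, -1.0]]
contact_force: [0.8, -0.6, 0.0]
grip_width: 85.5
finger_force: 0.0
```

Emit:
servo_tool:
  commands:
    - {"xyz": [-20, 20, 0], "twist": 0}
    - {"xyz": [-40, 40, 0], "twist": 0}
    - {"xyz": [-40, 40, 0], "twist": 0}
    - {"xyz": [-40, 40, 0], "twist": 0}
    - {"xyz": [-40, 40, 0], "twist": 0}
    - {"xyz": [-40, 40, 0], "twist": 0}
    - {"xyz": [-40, 40, 0], "twist": 0}
    - {"xyz": [-40, 40, 0], "twist": 0}

```text
t: 2.1
eef_pos: [553.6, -170.8, 319.4]
eef_rot: [[-0.995, -0.104, 0.0], [-0.104, 0.995, -0.0], [-0.0, -0.0, -1.0]]
contact_force: [-0.0, 0.7, 0.6]
grip_width: 85.3
finger_force: 0.0
```

Run:
```python
from h import *
s=ctrl.get_state(); print(s['t'],s['eef_pos'],s['eef_rot'],s['joint_pos'])
c=cam('wrist'); save('w1',c['frame']); np.savez('w1.npz',**c); print(c['K'],c['mount'],c['M'])
```

```text
2.1 [ 553.55681229 -170.84527213  319.38549224] [[-9.94575866e-01 -1.04013652e-01  8.06665552e-05]
 [-1.04013655e-01  9.94575869e-01 -2.97840386e-05]
 [-7.71310626e-05 -3.80129092e-05 -9.99999996e-01]] [-1.98784571e-02  2.58932332e-01  4.49089460e-02  2.88330779e-05
 -1.35669170e+00 -1.44672187e+00]
[[290.34406038   0.         315.50035277]
 [  0.         290.34406038 203.10575236]
 [  0.           0.           1.        ]] [[-5.48855940e-04 -9.48366678e-01 -3.17175571e-01  8.04457646e+01]
 [ 9.99999073e-01 -1.25296344e-04 -1.35580604e-03 -6.38394079e-01]
 [ 1.24606033e-03 -3.17176022e-01  9.48365868e-01 -1.42220668e+02]
 [ 0.00000000e+00  0.00000000e+00  0.00000000e+00  1.00000000e+00]] [[-1.03467576e-01  9.43210057e-01  3.15672692e-01  4.73602326e+02]
 [ 9.94631998e-01  9.85279145e-02  3.16138923e-02 -1.79843426e+02]
 [-1.28403086e-03  3.17249174e-01 -9.48341348e-01  4.61599980e+02]
 [ 0.00000000e+00  0.00000000e+00  0.00000000e+00  1.00000000e+00]]
```

View pics/w1.png

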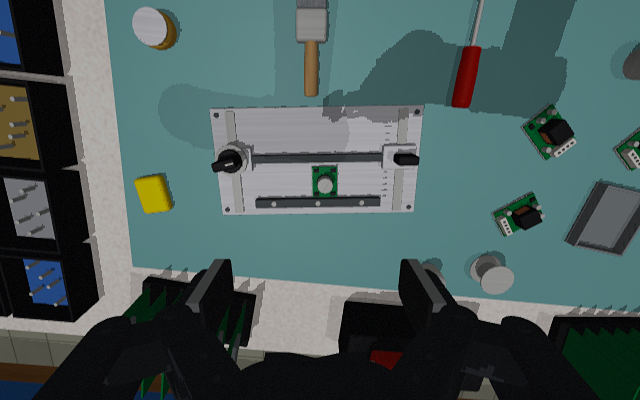

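The wrist view shows the whole frame: knob (230,160) with bar nearly along the rails, rail grip (405,159), module (325,182), fixed rail at row 202; image right = +y, down = +x.

```bash
cat >> h.py <<'E'
def rect(P2):
    (cx,cy),(w,h),a=cv2.minAreaRect(P2.astype(np.float32)); 
    if w<h: w,h,a=h,w,a+90
    return np.r_[cx,cy].round(1),round(w,1),round(h,1),round(((a+90)%180)-90,1)  # long-axis angle deg
def blob(m,near):
    n,l,st,ce=cv2.connectedComponentsWithStats(m.astype(np.uint8)); ok=[i for i in range(1,n) if st[i,4]>15]
    i=min(ok,key=lambda i:np.hypot(*(ce[i]-near))); return l==i
def uvs(m): v,u=np.nonzero(m); return np.c_[u,v]
E
python3 - <<'E'
from h import *
c=dict(np.load('w1.npz')); P=cloud(c); f=c['frame'].astype(int); hsv=cv2.cvtColor(c['frame'],cv2.COLOR_RGB2HSV)
# plate: not teal, within bbox
m=(hsv[...,1]<60)&(hsv[...,2]>90); m[:95]=0;m[222:]=0;m[:,:195]=0;m[:,440:]=0
m=cv2.morphologyEx(m.astype(np.uint8),cv2.MORPH_CLOSE,np.ones((5,5)))
b=blob(m,(320,140)); print('plate',rect(ray(c,uvs(b),8)[:,:2]),np.nanmedian(P[b][:,2]))
# height slices
for n,(u,v) in dict(knob=(230,160),grip=(405,159),mod=(325,184)).items():
    w=np.zeros((400,640),bool); w[v-25:v+25,u-25:u+25]=1
    zz=P[...,2]; print(n,'ztop',np.nanpercentile(zz[w],[95,98,99.5]).round(1))
    dark=w&(hsv[...,2]<55)
    for lo in (45,50,55,60):
        k=w&(zz>lo)&(zz<75)
        if k.sum()>10: print(lo,k.sum(),rect(P[k][:,:2]),P[k].mean(0).round(1))
g=(hsv[...,0]>40)&(hsv[...,0]<75)&(hsv[...,1]>120); g[:160]=0;g[215:]=0;g[:,:300]=0;g[:,350:]=0
print('module',rect(ray(c,uvs(g),16)[:,:2]),np.nanmedian(P[g][:,2]))
k=(P[...,2]>26)&(P[...,2]<45); k[:160]=0;k[215:]=0;k[:,:300]=0;k[:,350:]=0
print('can',rect(P[k][:,:2]),P[k].mean(0))
E
```

```text
plate (array([ 558., -170.]), 319.2, 170.4, -83.2) 8.053965753776481
knob ztop [65.6 66.3 67.1]
45 298 (array([ 564.6, -299.3]), 34.2, 14.1, -69.3) [ 563.  -297.4   63.3]
50 284 (array([ 564.6, -299.4]), 34.1, 14.1, -69.3) [ 563.2 -297.8   64.1]
55 264 (array([ 564.5, -299.4]), 34.2, 14.0, -68.6) [ 563.6 -298.2   65. ]
60 251 (array([ 564.5, -299.4]), 34.2, 14.0, -68.5) [ 563.9 -298.5   65.4]
grip ztop [53.  54.  54.6]
45 216 (array([532.9, -41.8]), 30.2, 12.8, -83.3) [532.9 -43.2  52.9]
50 200 (array([532.9, -41.8]), 30.2, 12.8, -83.3) [533.  -42.4  53.2]
mod ztop [39.4 40.4 41.2]
module (array([ 585.8, -155.2]), 49.3, 37.7, 7.2) 15.916320922188447
can (array([ 584.7, -155.2]), 22.2, 21.9, -36.8) [ 583.78703147 -155.26730434   38.62303408]
```

```bash
cat >> h.py <<'E'
def go(x,y,z,yaw=None):
    "print shift in tool axes and twist (deg) to reach TCP x,y,z with tool y at world angle yaw (mod 180)"
    s=ctrl.get_state(); R=np.array(s['eef_rot']); d=R.T@(np.array([x,y,z])-s['eef_pos'])
    cur=np.degrees(np.arctan2(R[1,1],R[0,1])); tw=0 if yaw is None else ((cur-yaw+90)%180)-90
    print('shift',d.round(1),'twist',round(tw,1),'j6',s['joint_pos'][5].round(2),'yaw',cur.round(1),'t',round(s['t'],2))
E
python3 -c "
from h import *
go(564.5,-299.4,120,21.5)"
```

```text
shift [   2.6 -129.   199.4] twist 74.5 j6 -1.45 yaw 96.0 t 2.15
```

Emit:
servo_tool:
  commands:
    - {"xyz": [0, -16, 25], "twist": 9.3}
    - {"xyz": [0.6, -32, 50], "twist": 18.6}
    - {"xyz": [1, -48, 75], "twist": 28}
    - {"xyz": [1.3, -65, 100], "twist": 37.2}
    - {"xyz": [1.6, -81, 125], "twist": 46.5}
    - {"xyz": [2, -97, 150], "twist": 56}
    - {"xyz": [2.3, -113, 175], "twist": 65.2}
    - {"xyz": [2.5, -129, 200], "twist": 74.5}
  grip: 50

```text
t: 3.15
eef_pos: [564.8, -299.8, 118.5]
eef_rot: [[-0.361, 0.932, 0.0], [0.932, 0.361, -0.0], [-0.0, 0.0, -1.0]]
contact_force: [0.3, -0.5, 0.1]
grip_width: 50.1
finger_force: 0.0
```

Emit:
servo_tool:
  commands:
    - {"xyz": [0, 0, 0], "twist": 0}
    - {"xyz": [0, 0, 0], "twist": 0}
    - {"xyz": [0, 0, 15], "twist": 0}
    - {"xyz": [0, 0, 30], "twist": 0}
    - {"xyz": [0, 0, 30], "twist": 0}
    - {"xyz": [0, 0, 30], "twist": 0}
    - {"xyz": [0, 0, 30], "twist": 0}
    - {"xyz": [0, 0, 30], "twist": 0}

```text
t: 4.15
eef_pos: [564.9, -299.3, 89.8]
eef_rot: [[-0.366, 0.93, 0.001], [0.93, 0.366, -0.0], [-0.001, 0.001, -1.0]]
contact_force: [-0.8, -0.3, 0.1]
grip_width: 50.1
finger_force: 0.0
```

```bash
python3 -c "
from h import *
go(564.5,-299.4,40,21.5)"
```

```text
shift [ 0.  -0.5 49.8] twist -0.0 j6 -2.53 yaw 21.5 t 4.15
```

Descend, close, and turn counter-clockwise.

Emit:
servo_tool:
  commands:
    - {"xyz": [0, 0, 20], "twist": 0}
    - {"xyz": [0, 0, 40], "twist": 0}
    - {"xyz": [0, 0, 49], "twist": 0}
    - {"xyz": [0, 0, 49], "twist": 0}
    - {"xyz": [0, 0, 49], "twist": 0}
    - {"xyz": [0, 0, 49], "twist": 0}
    - {"xyz": [0, 0, 49], "twist": 0}
    - {"xyz": [0, 0, 49], "twist": 0}

```text
t: 5.15
eef_pos: [564.8, -299.2, 40.6]
eef_rot: [[-0.366, 0.93, 0.0], [0.93, 0.366, -0.0], [-0.0, 0.0, -1.0]]
contact_force: [0.3, -0.8, -0.5]
grip_width: 50.2
finger_force: 0.0
```

Emit:
servo_tool:
  commands:
    - {"xyz": [0, 0, 0], "twist": 0}
    - {"xyz": [0, 0, 0], "twist": 0}
    - {"xyz": [0, 0, 0], "twist": 0}
    - {"xyz": [0, 0, 0], "twist": 0}
    - {"xyz": [0, 0, 0], "twist": 0}
    - {"xyz": [0, 0, 0], "twist": 0}
    - {"xyz": [0, 0, 0], "twist": -5}
    - {"xyz": [0, 0, 0], "twist": -10}
  grip: 0

```text
t: 6.15
eef_pos: [564.5, -299.3, 40.5]
eef_rot: [[-0.525, 0.851, -0.0], [0.851, 0.525, -0.0], [0.0, -0.0, -1.0]]
contact_force: [-2.2, -1.6, 2.4]
grip_width: 12.9
finger_force: 61.5
```

Emit:
servo_tool:
  commands:
    - {"xyz": [0, 0, 0], "twist": -8.5}
    - {"xyz": [0, 0, 0], "twist": -17}
    - {"xyz": [0, 0, 0], "twist": -26}
    - {"xyz": [0, 0, 0], "twist": -35}
    - {"xyz": [0, 0, 0], "twist": -44}
    - {"xyz": [0, 0, 0], "twist": -53}
    - {"xyz": [0, 0, 0], "twist": -60}
    - {"xyz": [0, 0, 0], "twist": -64}

```text
t: 7.15
eef_pos: [564.9, -298.6, 40.5]
eef_rot: [[-0.995, -0.098, 0.0], [-0.098, 0.995, 0.001], [-0.0, 0.001, -1.0]]
contact_force: [-1.2, 2.4, 3.4]
grip_width: 12.9
finger_force: 61.6
```

Emit:
servo_tool:
  commands:
    - {"xyz": [0, 0, 0], "twist": -1}
    - {"xyz": [0, 0, 0], "twist": -1}
    - {"xyz": [8, -0.2, 0], "twist": -1}
    - {"xyz": [18, -0.4, 0], "twist": -1}
    - {"xyz": [28, -0.6, 0], "twist": -1}
    - {"xyz": [38, -0.8, 0], "twist": -1}
    - {"xyz": [46, -1, 0], "twist": -1}
    - {"xyz": [50, -1, 0], "twist": -1}

```text
t: 8.15
eef_pos: [517.2, -304.4, 40.5]
eef_rot: [[-0.994, -0.113, 0.005], [-0.113, 0.994, -0.0], [-0.005, -0.001, -1.0]]
contact_force: [3.0, 5.4, 0.7]
grip_width: 12.5
finger_force: 61.2
```

Emit:
servo_tool:
  commands:
    - {"xyz": [0, 0, 0], "twist": 0}
    - {"xyz": [1, 0, 0], "twist": 0}
    - {"xyz": [1, 0, 0], "twist": 0}
    - {"xyz": [1, 0, 0], "twist": 0}
    - {"xyz": [1, 0, 0], "twist": 0}
    - {"xyz": [1, 0, 0], "twist": 0}
    - {"xyz": [1, 0, 0], "twist": 0}
    - {"xyz": [1, 0, 0], "twist": 0}

```text
t: 9.15
eef_pos: [516.2, -304.5, 40.5]
eef_rot: [[-0.994, -0.113, 0.004], [-0.113, 0.994, -0.0], [-0.004, -0.001, -1.0]]
contact_force: [2.1, 4.8, 2.0]
grip_width: 12.9
finger_force: 61.2
```

Emit:
servo_tool:
  commands:
    - {"xyz": [0, 0, 0], "twist": 0}
    - {"xyz": [0, 0, 0], "twist": 0}
    - {"xyz": [0, 0, -20], "twist": 0}
    - {"xyz": [0, 0, -50], "twist": 0}
    - {"xyz": [0, 0, -100], "twist": 0}
    - {"xyz": [0, 0, -150], "twist": 0}
    - {"xyz": [0, 0, -200], "twist": 0}
    - {"xyz": [0, 0, -220], "twist": 0}
  grip: 50

```text
t: 10.15
eef_pos: [514.8, -306.0, 264.2]
eef_rot: [[-0.994, -0.113, 0.006], [-0.113, 0.994, -0.003], [-0.006, -0.003, -1.0]]
contact_force: [1.0, 0.2, 0.1]
grip_width: 50.6
finger_force: 0.0
```

Emit:
servo_tool:
  commands:
    - {"xyz": [-10, 40, -10], "twist": 0}
    - {"xyz": [-20, 80, -20], "twist": 0}
    - {"xyz": [-30, 120, -30], "twist": 0}
    - {"xyz": [-30, 140, -40], "twist": 0}
    - {"xyz": [-30, 140, -40], "twist": 0}
    - {"xyz": [-30, 140, -40], "twist": 0}
    - {"xyz": [-30, 140, -40], "twist": 0}
    - {"xyz": [-30, 140, -40], "twist": 0}

```text
t: 11.15
eef_pos: [527.8, -163.3, 299.8]
eef_rot: [[-0.994, -0.112, -0.001], [-0.112, 0.994, 0.0], [0.001, 0.0, -1.0]]
contact_force: [0.4, -0.1, 0.3]
grip_width: 50.0
finger_force: 0.0
```

```bash
cat >> h.py <<'E'
FR=np.array([558.,-170.]); TH=np.radians(6.8); RF=np.array([[np.cos(TH),-np.sin(TH)],[np.sin(TH),np.cos(TH)]])
def w2f(p): return (np.asarray(p)[...,:2]-FR)@RF
def f2w(x,y): return FR+RF@np.array([x,y])
def tall(P,lo,hi,near,r=30):
    "rect of cloud points with lo<z<hi within r of world xy"
    k=(P[...,2]>lo)&(P[...,2]<hi)&(np.hypot(P[...,0]-near[0],P[...,1]-near[1])<r)
    return (rect(P[k][:,:2]),P[k].mean(0).round(1),int(k.sum())) if k.sum()>8 else None
E
python3 - <<'E'
from h import *
c=cam('wrist'); save('w2',c['frame']); np.savez('w2.npz',**c); P=cloud(c)
for q in (0,): 
  for n,(x,y,lo,hi) in dict(knob=(-61,-130,55,75),grip=(-61,130,45,60),can=(15,12,33,48)).items():
    r=tall(P,lo,hi,f2w(x,y)); print(n,r, w2f(r[0][0]).round(1))
E
```

```text
knob ((array([ 517.1, -305.1]), 33.8, 14.6, 6.5), array([ 516.3, -303.6,   64.4]), 335) [ -56.6 -129.3]
grip ((array([485.7, -47.9]), 29.6, 13.6, -83.9), array([485.6, -48.8,  52.9]), 252) [-57.3 129.8]
can ((array([ 585. , -154.7]), 22.7, 21.8, 76.2), array([ 584.3, -154.9,   39.5]), 203) [28.6 12. ]
```

View pics/w2.png

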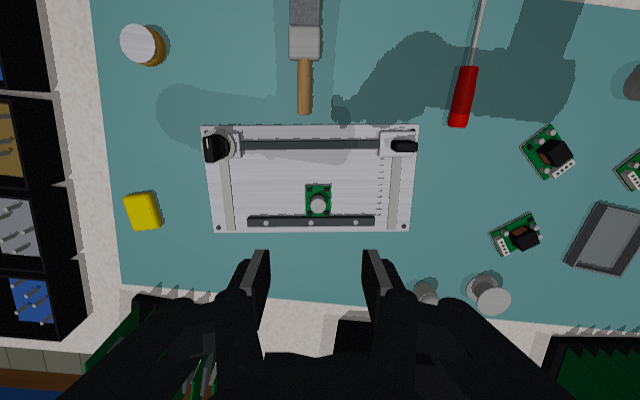

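```bash
python3 -c "
from h import *
go(485.7,-47.9,70,96.8)"
```

```text
shift [ 28.8 119.3 230. ] twist -0.4 j6 -1.45 yaw 96.4 t 11.2
```

Emit:
servo_tool:
  commands:
    - {"xyz": [7, 30, 40], "twist": 0}
    - {"xyz": [14, 60, 80], "twist": 0}
    - {"xyz": [21, 90, 120], "twist": 0}
    - {"xyz": [29, 119, 170], "twist": 0}
    - {"xyz": [29, 119, 210], "twist": 0}
    - {"xyz": [29, 119, 230], "twist": 0}
    - {"xyz": [29, 119, 230], "twist": 0}
    - {"xyz": [29, 119, 230], "twist": 0}
  grip: 70

```text
t: 12.2
eef_pos: [486.6, -47.7, 71.2]
eef_rot: [[-0.994, -0.113, 0.002], [-0.113, 0.994, 0.0], [-0.002, -0.0, -1.0]]
contact_force: [0.0, 0.8, 0.2]
grip_width: 70.1
finger_force: 0.0
```

Emit:
servo_tool:
  commands:
    - {"xyz": [0, 0, 20], "twist": 0}
    - {"xyz": [0, 0, 40], "twist": 0}
    - {"xyz": [0, 0, 40], "twist": 0}
    - {"xyz": [0, 0, 40], "twist": 0}
    - {"xyz": [0, 0, 40], "twist": 0}
    - {"xyz": [0, 0, 40], "twist": 0}
    - {"xyz": [0, 0, 40], "twist": 0}
    - {"xyz": [0, 0, 40], "twist": 0}
  grip: 70

```text
t: 13.2
eef_pos: [485.8, -47.6, 30.4]
eef_rot: [[-0.994, -0.113, 0.0], [-0.113, 0.994, 0.0], [-0.0, 0.0, -1.0]]
contact_force: [0.6, -0.6, 0.3]
grip_width: 70.3
finger_force: 0.0
```

Emit:
servo_tool:
  commands:
    - {"xyz": [0, 0, 0], "twist": 0}
    - {"xyz": [0, 0, 0], "twist": 0}
    - {"xyz": [0, 0, 0], "twist": 0}
    - {"xyz": [0, 0, 0], "twist": 0}
    - {"xyz": [0, 0, 0], "twist": 0}
    - {"xyz": [0, 0, 0], "twist": 0}
    - {"xyz": [2, 0, 0], "twist": 0}
    - {"xyz": [4, 0, 0], "twist": 0}
  grip: 0

```text
t: 14.2
eef_pos: [484.6, -46.4, 30.8]
eef_rot: [[-0.993, -0.114, 0.006], [-0.114, 0.993, 0.002], [-0.007, 0.001, -1.0]]
contact_force: [3.3, 6.3, -2.5]
grip_width: 28.8
finger_force: 59.3
```

Emit:
servo_tool:
  commands:
    - {"xyz": [0, 0, 0], "twist": 0}
    - {"xyz": [0.5, 0, 0], "twist": 0}
    - {"xyz": [1, 0, 0], "twist": 0}
    - {"xyz": [1, 0, 0], "twist": 0}
    - {"xyz": [1, 0, 0], "twist": 0}
    - {"xyz": [1, 0, 0], "twist": 0}
    - {"xyz": [1, 0, 0], "twist": 0}
    - {"xyz": [1, 0, 0], "twist": 0}

```text
t: 15.2
eef_pos: [483.6, -46.5, 30.8]
eef_rot: [[-0.993, -0.114, 0.006], [-0.114, 0.993, 0.002], [-0.006, 0.001, -1.0]]
contact_force: [3.1, 6.8, -2.2]
grip_width: 28.8
finger_force: 59.3
```

Emit:
servo_tool:
  commands:
    - {"xyz": [1, 0, 0], "twist": 0}
    - {"xyz": [2, 0, 0], "twist": 0}
    - {"xyz": [3, 0, 0], "twist": 0}
    - {"xyz": [4, 0, 0], "twist": 0}
    - {"xyz": [4, 0, 0], "twist": 0}
    - {"xyz": [4, 0, 0], "twist": 0}
    - {"xyz": [4, 0, 0], "twist": 0}
    - {"xyz": [4, 0, 0], "twist": 0}

```text
t: 16.2
eef_pos: [481.9, -46.7, 30.8]
eef_rot: [[-0.993, -0.115, 0.011], [-0.115, 0.993, 0.003], [-0.011, 0.001, -1.0]]
contact_force: [8.3, 5.1, -7.6]
grip_width: 29.2
finger_force: 59.8
```

Emit:
servo_tool:
  commands:
    - {"xyz": [-2, 0, 0], "twist": 0}
    - {"xyz": [-3, 0, 0], "twist": 0}
    - {"xyz": [-3, 0, 0], "twist": 0}
    - {"xyz": [-3, 0, 0], "twist": 0}
    - {"xyz": [-3, 0, -20], "twist": 0}
    - {"xyz": [-3, 0, -50], "twist": 0}
    - {"xyz": [-3, 0, -60], "twist": 0}
    - {"xyz": [-3, 0, -60], "twist": 0}
  grip: 60

```text
t: 17.2
eef_pos: [479.8, -48.3, 90.6]
eef_rot: [[-0.994, -0.113, 0.001], [-0.113, 0.994, 0.0], [-0.001, 0.0, -1.0]]
contact_force: [-0.8, 0.1, 0.2]
grip_width: 59.7
finger_force: 0.0
```

```bash
python3 -c "
from h import *
go(585.2,-155,70,96.8)"
```

```text
shift [ -92.7 -117.9   20.7] twist -0.3 j6 -1.69 yaw 96.5 t 17.2
```

Emit:
servo_tool:
  commands:
    - {"xyz": [-31, -39, 0], "twist": 0}
    - {"xyz": [-62, -78, 0], "twist": 0}
    - {"xyz": [-92.7, -118, 0], "twist": 0}
    - {"xyz": [-92.7, -118, 15], "twist": 0}
    - {"xyz": [-92.7, -118, 40], "twist": 0}
    - {"xyz": [-92.7, -118, 60], "twist": 0}
    - {"xyz": [-92.7, -118, 70], "twist": 0}
    - {"xyz": [-92.7, -118, 70], "twist": 0}

```text
t: 18.2
eef_pos: [584.0, -154.6, 19.0]
eef_rot: [[-0.994, -0.113, -0.003], [-0.113, 0.994, 0.0], [0.003, 0.0, -1.0]]
contact_force: [-0.2, -0.4, 0.8]
grip_width: 60.1
finger_force: 0.0
```

Emit:
servo_tool:
  commands:
    - {"xyz": [0, 0, 0], "twist": 0}
    - {"xyz": [0, 0, 0], "twist": 0}
    - {"xyz": [0, 0, 0], "twist": 0}
    - {"xyz": [0, 0, 0], "twist": 0}
    - {"xyz": [0, 0, 0], "twist": 0}
    - {"xyz": [0, 0, 0], "twist": 0}
    - {"xyz": [0, 0, 0], "twist": 0}
    - {"xyz": [0, 0, 0], "twist": 0}
  grip: 0

```text
t: 19.2
eef_pos: [585.8, -155.0, 21.5]
eef_rot: [[-0.994, -0.113, 0.002], [-0.113, 0.994, -0.0], [-0.002, -0.0, -1.0]]
contact_force: [-1.4, 2.2, 6.8]
grip_width: 22.1
finger_force: 59.0
```

Emit:
servo_tool:
  commands:
    - {"xyz": [0, 0, -10], "twist": 0}
    - {"xyz": [0, 0, -40], "twist": 0}
    - {"xyz": [0, 0, -80], "twist": 0}
    - {"xyz": [0, 0, -120], "twist": 0}
    - {"xyz": [0, 0, -160], "twist": 0}
    - {"xyz": [0, 0, -200], "twist": 0}
    - {"xyz": [0, 0, -230], "twist": 0}
    - {"xyz": [0, 0, -230], "twist": 0}

```text
t: 20.2
eef_pos: [586.2, -155.3, 253.4]
eef_rot: [[-0.994, -0.113, 0.006], [-0.113, 0.994, -0.0], [-0.006, -0.001, -1.0]]
contact_force: [0.5, 0.3, -1.3]
grip_width: 22.0
finger_force: 58.8
```

```bash
python3 -c "
from h import *
go(500,240,300,96.8)"
```

```text
shift [ 40.7 402.5 -47.2] twist -0.3 j6 -1.47 yaw 96.5 t 20.2
```

Emit:
servo_tool:
  commands:
    - {"xyz": [0, 50, -10], "twist": 0}
    - {"xyz": [0, 100, -20], "twist": 0}
    - {"xyz": [0, 150, -30], "twist": 0}
    - {"xyz": [0, 200, -40], "twist": 0}
    - {"xyz": [0, 250, -47], "twist": 0}
    - {"xyz": [0, 300, -47], "twist": 0}
    - {"xyz": [0, 350, -47], "twist": 0}
    - {"xyz": [0, 400, -47], "twist": 0}

```text
t: 21.2
eef_pos: [538.9, 243.6, 295.7]
eef_rot: [[-0.994, -0.113, -0.003], [-0.113, 0.994, -0.001], [0.003, -0.001, -1.0]]
contact_force: [1.3, 0.1, -1.4]
grip_width: 21.9
finger_force: 58.9
```

Emit:
servo_tool:
  commands:
    - {"xyz": [0, 0, 0], "twist": 0}
    - {"xyz": [0, 0, 0], "twist": 0}
    - {"xyz": [0, 0, 0], "twist": 0}
    - {"xyz": [0, 0, 0], "twist": 0}
    - {"xyz": [0, 0, 0], "twist": 0}
    - {"xyz": [0, 0, 0], "twist": 0}
    - {"xyz": [0, 0, 0], "twist": 0}
    - {"xyz": [0, 0, 0], "twist": 0}

```text
t: 22.2
eef_pos: [540.0, 242.4, 297.3]
eef_rot: [[-0.994, -0.113, 0.0], [-0.113, 0.994, 0.0], [-0.0, 0.0, -1.0]]
contact_force: [-0.3, 0.3, -1.4]
grip_width: 22.0
finger_force: 59.0
```

Run:
```python
from h import *
s=ctrl.get_state(); print(s['eef_pos'],s['joint_pos'])
c=cam('wrist'); save('w3',c['frame']); np.savez('w3.npz',**c)
```

```text
[539.97999638 242.37399399 297.30550843] [ 6.95279096e-01  2.90577522e-01  3.45607060e-02 -6.43246285e-06
 -1.31476906e+00 -2.15275133e+00]
```

View pics/w3.png

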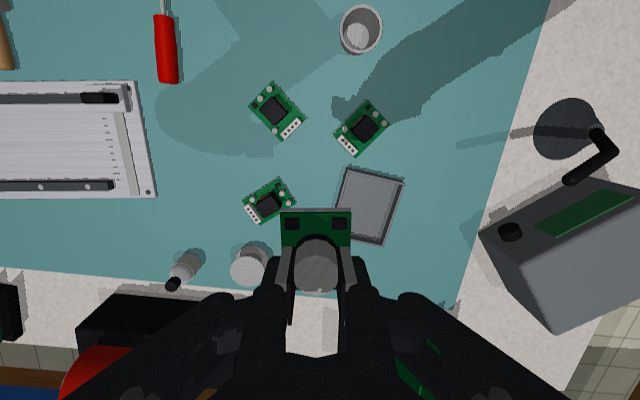

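Wrist view with module held: boards at pixels (278,111), (361,128), (269,201), white connectors visible; tray (370,205), cup (360,30), spool (249,265), flux (183,266).

```bash
cat >> h.py <<'E'
def boards(c,near_list,zt=8):
    "board poses: green+dark mask via height, transformer top from cloud, connector via white"
    P=cloud(c); hsv=cv2.cvtColor(c['frame'],cv2.COLOR_RGB2HSV); out=[]
    for nr in near_list:
        near=np.hypot(P[...,0]-nr[0],P[...,1]-nr[1])<48
        tr=near&(P[...,2]>zt+20)&(P[...,2]<zt+32)&(hsv[...,2]<70)
        T=rect(P[tr][:,:2]) if tr.sum()>8 else None
        body=near&(P[...,2]>zt-4)&(P[...,2]<zt+5)&(hsv[...,1]>100)&(hsv[...,0]>40)&(hsv[...,0]<80)
        pts=ray(c,uvs(body),zt)[:,:2]; B=rect(pts) if len(pts)>8 else None
        w=near&(P[...,2]>zt+7)&(P[...,2]<zt+17)&(hsv[...,1]<40)&(hsv[...,2]>140)
        C=rect(P[w][:,:2]) if w.sum()>5 else None
        print('T',T,np.nanmedian(P[tr][:,2]).round(1) if T else '','\n B',B,'\n C',C,np.nanmedian(P[w][:,2]).round(1) if C else '')
        if T and C:
            # connector centre is 33 mm from transformer's centre along board x
            d=C[0]-T[0]; print('  dist',np.hypot(*d).round(1),'x-angle',np.degrees(np.arctan2(d[1],d[0])).round(1))
E
python3 - <<'E'
from h import *
c=dict(np.load('w3.npz')); P=cloud(c)
boards(c,[(612,175),(474,332),(472,182)])
r=np.hypot(P[...,0]-599,P[...,1]-328)<85
uu=np.mgrid[:400,:640][1]
for lo,hi in((16,27),):
    k=r&(P[...,2]>lo)&(P[...,2]<hi)&(uu>330); print('rim',rect(P[k][:,:2]),np.nanmedian(P[k][:,2]),k.sum())
k=r&(P[...,2]>0)&(P[...,2]<12)&(np.hypot(P[...,0]-599,P[...,1]-328)<20);print('floor',np.nanmedian(P[k][:,2]))
# held module
k=(P[...,2]>220)&(uu>270)&(uu<360); hsv=cv2.cvtColor(c['frame'],cv2.COLOR_RGB2HSV)
g=k&(hsv[...,0]>40)&(hsv[...,0]<80)&(hsv[...,1]>100); print('mod z',np.nanpercentile(P[g][:,2],[5,50,95]),rect(P[g][:,:2]))
E
```

```text
T (array([608.4, 177.2]), 29.5, 25.4, -51.9) 33.8 
 B (array([609.7, 175. ]), 69.3, 48.9, -51.3) 
 C (array([609.5, 173. ]), 65.6, 39.7, -52.8) 19.4
  dist 4.3 x-angle -75.3
T (array([482.4, 302.6]), 29.5, 25.4, -36.9) 33.6 
 B (array([479. , 304.8]), 54.4, 48.0, -37.2) 
 C None 
T (array([473. , 175.9]), 29.9, 25.6, 49.4) 33.7 
 B (array([474.7, 178.2]), 68.4, 48.9, 49.4) 
 C (array([477.4, 177.4]), 65.3, 39.7, 48.2) 19.4
  dist 4.6 x-angle 18.8
rim (array([602.3, 325.8]), 110.0, 90.7, -7.0) 21.288818807528287 632
floor 3.802728047908232
mod z [290.29781568 291.54841651 292.74579482] (array([537.9, 241.3]), 46.7, 38.9, 6.9)
```

Run:
```python
from h import *
go(602.3,325.8,19,83)
c=dict(np.load('w3.npz')); f=c['frame'][70:230,230:390]; save('crop1',cv2.resize(f,None,fx=3.5,fy=3.5,interpolation=cv2.INTER_CUBIC))
```

```text
shift [-71.4  75.9 278.3] twist 13.5 j6 -2.15 yaw 96.5 t 22.25
```

View pics/crop1.png

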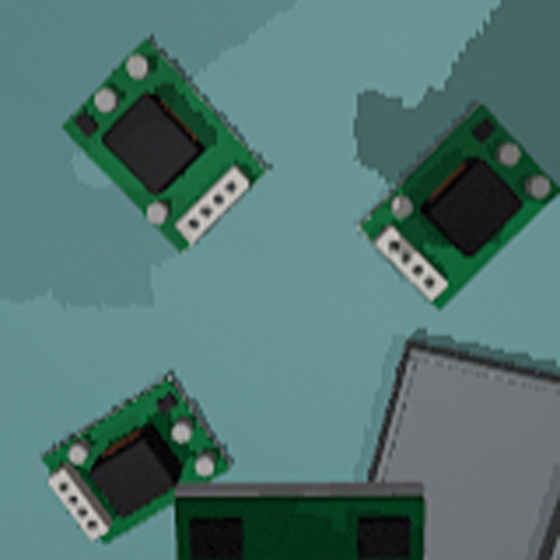

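The crop confirms connector directions: board A (bottom left) at -51.5°, B (right) at -37°, C (top left) at +49.4°. Placing the module now.

Emit:
servo_tool:
  commands:
    - {"xyz": [-24, 25, 20], "twist": 4}
    - {"xyz": [-48, 50, 50], "twist": 9}
    - {"xyz": [-71.4, 76, 100], "twist": 13.5}
    - {"xyz": [-71.4, 76, 150], "twist": 13.5}
    - {"xyz": [-71.4, 76, 200], "twist": 13.5}
    - {"xyz": [-71.4, 76, 225], "twist": 13.5}
    - {"xyz": [-71.4, 76, 230], "twist": 13.5}
    - {"xyz": [-71.4, 76, 230], "twist": 13.5}

```text
t: 23.25
eef_pos: [603.0, 326.4, 68.1]
eef_rot: [[-0.993, 0.122, 0.001], [0.122, 0.993, 0.001], [-0.001, 0.001, -1.0]]
contact_force: [-0.7, -0.9, -0.6]
grip_width: 21.6
finger_force: 59.0
```

Emit:
servo_tool:
  commands:
    - {"xyz": [0, 0, 15], "twist": 0}
    - {"xyz": [0, 0, 30], "twist": 0}
    - {"xyz": [0, 0, 42], "twist": 0}
    - {"xyz": [0, 0, 48], "twist": 0}
    - {"xyz": [0, 0, 48], "twist": 0}
    - {"xyz": [0, 0, 48], "twist": 0}
    - {"xyz": [0, 0, 48], "twist": 0}
    - {"xyz": [0, 0, 48], "twist": 0}

```text
t: 24.25
eef_pos: [602.4, 326.1, 19.6]
eef_rot: [[-0.993, 0.122, 0.0], [0.122, 0.993, 0.0], [-0.0, 0.0, -1.0]]
contact_force: [-0.4, -0.4, -0.6]
grip_width: 21.7
finger_force: 58.9
```

Height as expected (about 1.5 mm above touch). Lower 1 mm, release, rise.

Emit:
servo_tool:
  commands:
    - {"xyz": [0, 0, 1.5], "twist": 0}
    - {"xyz": [0, 0, 1.5], "twist": 0}
    - {"xyz": [0, 0, 1.5], "twist": 0}
    - {"xyz": [0, 0, 1.5], "twist": 0}
    - {"xyz": [0, 0, 1.5], "twist": 0}
    - {"xyz": [0, 0, 1.5], "twist": 0}
    - {"xyz": [0, 0, 1.5], "twist": 0}
    - {"xyz": [0, 0, 1.5], "twist": 0}

```text
t: 25.25
eef_pos: [602.3, 326.0, 17.8]
eef_rot: [[-0.993, 0.122, 0.0], [0.122, 0.993, 0.0], [-0.0, 0.0, -1.0]]
contact_force: [0.1, 0.0, -1.2]
grip_width: 21.8
finger_force: 58.9
```

Emit:
servo_tool:
  commands:
    - {"xyz": [0, 0, 0], "twist": 0}
    - {"xyz": [0, 0, 0], "twist": 0}
    - {"xyz": [0, 0, -5], "twist": 0}
    - {"xyz": [0, 0, -20], "twist": 0}
    - {"xyz": [0, 0, -50], "twist": 0}
    - {"xyz": [0, 0, -70], "twist": 0}
    - {"xyz": [0, 0, -70], "twist": 0}
    - {"xyz": [0, 0, -70], "twist": 0}
  grip: 36

```text
t: 26.25
eef_pos: [601.9, 325.7, 87.5]
eef_rot: [[-0.992, 0.122, -0.001], [0.122, 0.992, -0.0], [0.001, -0.0, -1.0]]
contact_force: [-0.1, 0.0, -0.7]
grip_width: 36.0
finger_force: 0.0
```

```bash
python3 -c "
from h import *
go(482.4,302.6,70,53)"
```

```text
shift [115.7 -37.5  17.6] twist 30.0 j6 -2.42 yaw 83.0 t 26.25
```

Emit:
servo_tool:
  commands:
    - {"xyz": [28, -10, -35], "twist": 8}
    - {"xyz": [57, -19, -70], "twist": 15}
    - {"xyz": [86, -28, -100], "twist": 23}
    - {"xyz": [115.7, -37.5, -110], "twist": 30}
    - {"xyz": [115.7, -37.5, -110], "twist": 30}
    - {"xyz": [115.7, -37.5, -110], "twist": 30}
    - {"xyz": [115.7, -37.5, -110], "twist": 30}
    - {"xyz": [115.7, -37.5, -110], "twist": 30}
  grip: 60

```text
t: 27.25
eef_pos: [483.3, 302.7, 196.9]
eef_rot: [[-0.798, 0.602, -0.001], [0.602, 0.798, -0.001], [0.0, -0.002, -1.0]]
contact_force: [0.6, 0.3, 0.3]
grip_width: 60.2
finger_force: 0.0
```

Run:
```python
from h import *
c=cam('wrist'); save('w4',c['frame']); np.savez('w4.npz',**c)
boards(c,[(609,175),(479,304),(475,178)])
P=cloud(c); print('can',tall(P,30,42,(602,326),40)); print('mod board',tall(P,9,17,(602,326),30))
go(482.4,302.6,70,53)
```

```text
T (array([607.9, 177.7]), 29.6, 25.9, -51.4) 34.0 
 B (array([609.7, 175.7]), 69.8, 49.1, -51.1) 
 C (array([609.4, 173. ]), 66.4, 39.0, -53.1) 19.9
  dist 4.9 x-angle -72.3
T (array([482.5, 303. ]), 30.5, 25.2, -37.4) 33.8 
 B (array([484.3, 301.4]), 68.4, 48.9, -37.3) 
 C (array([484.4, 298.5]), 65.9, 39.1, -39.5) 19.4
  dist 4.9 x-angle -67.1
T (array([472.2, 176.7]), 29.9, 25.1, 50.1) 33.8 
 B (array([474.4, 178.1]), 68.3, 50.1, 49.4) 
 C (array([477.2, 177.8]), 65.4, 39.0, 47.8) 19.8
  dist 5.1 x-angle 12.4
can ((array([601.1, 326.8]), 23.3, 19.5, 12.7), array([600. , 327. ,  35.4]), 268)
mod board ((array([601.2, 325. ]), 49.8, 39.6, -6.4), array([592.7, 328.7,  12.6]), 628)
shift [  0.6  -0.4 127. ] twist -0.0 j6 -3.06 yaw 53.0 t 27.3
```

View pics/w4.png

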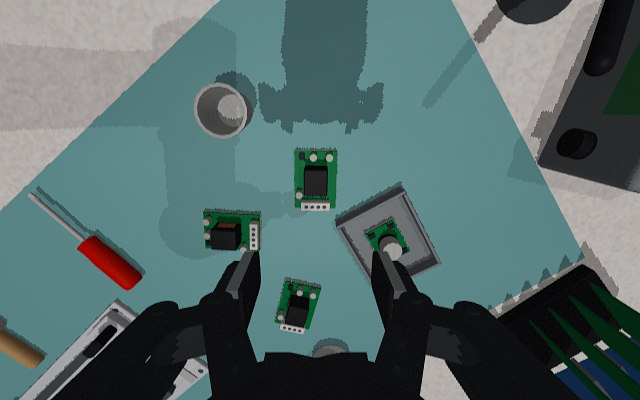

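Emit:
servo_tool:
  commands:
    - {"xyz": [0.5, 0, 40], "twist": 0}
    - {"xyz": [0.5, 0, 80], "twist": 0}
    - {"xyz": [0.5, 0, 120], "twist": 0}
    - {"xyz": [0.5, 0, 150], "twist": 0}
    - {"xyz": [0.5, 0, 170], "twist": 0}
    - {"xyz": [0.5, 0, 182], "twist": 0}
    - {"xyz": [0.5, 0, 185], "twist": 0}
    - {"xyz": [0.5, 0, 185], "twist": 0}

```text
t: 28.3
eef_pos: [482.9, 303.4, 13.3]
eef_rot: [[-0.799, 0.602, 0.001], [0.602, 0.799, 0.001], [-0.0, 0.001, -1.0]]
contact_force: [0.5, 0.2, 0.0]
grip_width: 60.0
finger_force: 0.0
```

Emit:
servo_tool:
  commands:
    - {"xyz": [0, 0, 0], "twist": 0}
    - {"xyz": [0, 0, 0], "twist": 0}
    - {"xyz": [0, 0, 0], "twist": 0}
    - {"xyz": [0, 0, 0], "twist": 0}
    - {"xyz": [0, 0, 0], "twist": 0}
    - {"xyz": [0, 0, 0], "twist": 0}
    - {"xyz": [0, 0, 0], "twist": 0}
    - {"xyz": [0, 0, 0], "twist": 0}
  grip: 0

```text
t: 29.3
eef_pos: [483.1, 303.7, 13.8]
eef_rot: [[-0.799, 0.602, 0.001], [0.602, 0.799, 0.001], [-0.0, 0.002, -1.0]]
contact_force: [-0.8, -0.4, 5.3]
grip_width: 24.9
finger_force: 61.8
```

Emit:
servo_tool:
  commands:
    - {"xyz": [0, 0, -10], "twist": 0}
    - {"xyz": [0, 0, -40], "twist": 0}
    - {"xyz": [0, 0, -80], "twist": 0}
    - {"xyz": [0, 0, -110], "twist": 0}
    - {"xyz": [0, 0, -130], "twist": 0}
    - {"xyz": [0, 0, -130], "twist": 0}
    - {"xyz": [0, 0, -130], "twist": 0}
    - {"xyz": [0, 0, -130], "twist": 0}

```text
t: 30.3
eef_pos: [481.9, 302.5, 141.4]
eef_rot: [[-0.798, 0.602, -0.002], [0.602, 0.798, -0.002], [0.001, -0.003, -1.0]]
contact_force: [0.4, -0.1, -1.2]
grip_width: 24.4
finger_force: 60.9
```

```bash
python3 -c "
from h import *
p=f2w(10,-66); print(p); go(*p,145,96.8)"
```

```text
[ 575.74431699 -234.35168385]
shift [-398.2 -372.1   -2.8] twist -43.8 j6 -3.06 yaw 53.0 t 30.3
```

Emit:
servo_tool:
  commands:
    - {"xyz": [-20, -18, 0], "twist": -3}
    - {"xyz": [-60, -56, 0], "twist": -8}
    - {"xyz": [-100, -93, 0], "twist": -13}
    - {"xyz": [-140, -131, 0], "twist": -18}
    - {"xyz": [-180, -168, 0], "twist": -23}
    - {"xyz": [-220, -206, 0], "twist": -28}
    - {"xyz": [-260, -243, 0], "twist": -33}
    - {"xyz": [-300, -280, 0], "twist": -38}

```text
t: 31.3
eef_pos: [553.3, -102.8, 141.9]
eef_rot: [[-1.0, -0.02, -0.002], [-0.02, 1.0, -0.0], [0.002, -0.0, -1.0]]
contact_force: [1.8, 0.1, -0.6]
grip_width: 24.7
finger_force: 60.9
```

```bash
python3 -c "
from h import *
go(*f2w(10,-66),145,96.8); print(ctrl.get_state()['grip_width'])"
```

```text
shift [ -19.8 -132.    -3.1] twist -5.6 j6 -1.65 yaw 91.2 t 31.3
24.65020517287087
```

Emit:
servo_tool:
  commands:
    - {"xyz": [-5, -33, 0], "twist": -2}
    - {"xyz": [-10, -66, 0], "twist": -4}
    - {"xyz": [-15, -99, 0], "twist": -5.6}
    - {"xyz": [-19, -131, 0], "twist": -5.6}
    - {"xyz": [-19, -131, 30], "twist": -5.6}
    - {"xyz": [-19, -131, 60], "twist": -5.6}
    - {"xyz": [-19, -131, 70], "twist": -5.6}
    - {"xyz": [-19, -131, 70], "twist": -5.6}

```text
t: 32.3
eef_pos: [574.5, -231.6, 72.0]
eef_rot: [[-0.993, -0.115, -0.002], [-0.115, 0.993, 0.0], [0.002, 0.0, -1.0]]
contact_force: [0.8, 0.7, -1.2]
grip_width: 24.8
finger_force: 60.9
```

Run:
```python
from h import *
c=cam('wrist'); save('w5',c['frame']); np.savez('w5.npz',**c); P=cloud(c); hsv=cv2.cvtColor(c['frame'],cv2.COLOR_RGB2HSV)
go(*f2w(10,-66),22,96.8)
e=ctrl.get_state()['eef_pos']
k=(np.hypot(P[...,0]-e[0],P[...,1]-e[1])<55)&(hsv[...,0]>40)&(hsv[...,0]<80)&(hsv[...,1]>100)&(P[...,2]>e[2]-20)&(P[...,2]<e[2]+10)
print('board top rel tcp',np.nanpercentile(P[k][:,2]-e[2],[10,50,90]).round(1),rect(P[k][:,:2]),w2f(rect(P[k][:,:2])[0]).round(1))
for n,(x,y,lo,hi) in dict(knob=(-61,-130,55,75),grip=(-61,130,45,60)).items():
    r=tall(P,lo,hi,f2w(x,y)); print(n,r, w2f(r[0][0]).round(1) if r else '')
```

```text
shift [-0.1 -2.6 51.1] twist -0.2 j6 -1.33 yaw 96.6 t 32.35
board top rel tcp [-8.1 -7.2 -6.4] (array([ 559. , -234.1]), 49.0, 33.5, -83.5) [ -6.6 -63.8]
knob ((array([ 512.6, -305.1]), 33.4, 14.3, 6.5), array([ 511.9, -303.7,   64.3]), 2229) [ -61.1 -128.8]
grip ((array([484.9, -62.6]), 13.0, 4.7, 19.8), array([485.5, -62. ,  46.7]), 124) [-59.9 115.3]
```

View pics/w5.png

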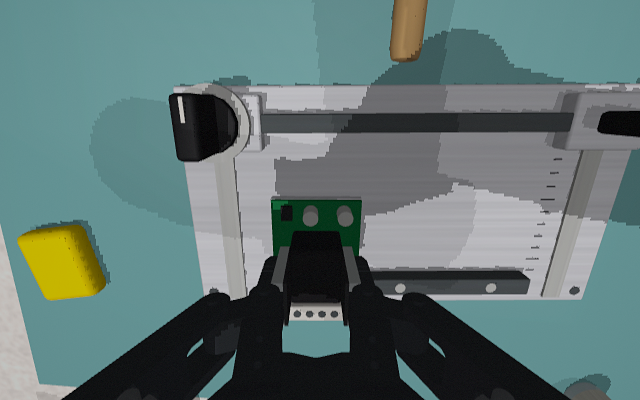

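Picture: board held square, connector facing the fixed rail (row 312), rail at its open stop, knob loose. Board underside is 15 mm below the TCP → contact at TCP ≈ 23.

Emit:
servo_tool:
  commands:
    - {"xyz": [0, -2.5, 15], "twist": 0}
    - {"xyz": [0, -2.5, 30], "twist": 0}
    - {"xyz": [0, -2.5, 42], "twist": 0}
    - {"xyz": [0, -2.5, 47], "twist": 0}
    - {"xyz": [0, -2.5, 48.5], "twist": 0}
    - {"xyz": [0, -2.5, 49.5], "twist": 0}
    - {"xyz": [0, -2.5, 49.5], "twist": 0}
    - {"xyz": [0, -2.5, 49.5], "twist": 0}

```text
t: 33.35
eef_pos: [575.3, -234.2, 23.7]
eef_rot: [[-0.993, -0.115, 0.001], [-0.115, 0.993, -0.0], [-0.001, -0.0, -1.0]]
contact_force: [-0.1, 0.1, -0.9]
grip_width: 24.7
finger_force: 60.9
```

Emit:
servo_tool:
  commands:
    - {"xyz": [0, 0, 1], "twist": 0}
    - {"xyz": [0, 0, 1.5], "twist": 0}
    - {"xyz": [0, 0, 1.5], "twist": 0}
    - {"xyz": [0, 0, 1.5], "twist": 0}
    - {"xyz": [0, 0, 1.5], "twist": 0}
    - {"xyz": [0, 0, 1.5], "twist": 0}
    - {"xyz": [0, 0, 1.5], "twist": 0}
    - {"xyz": [0, 0, 1.5], "twist": 0}

```text
t: 34.35
eef_pos: [575.1, -234.2, 21.8]
eef_rot: [[-0.993, -0.115, 0.0], [-0.115, 0.993, 0.0], [-0.0, -0.0, -1.0]]
contact_force: [-1.1, -0.5, 0.5]
grip_width: 24.7
finger_force: 60.9
```

Emit:
servo_tool:
  commands:
    - {"xyz": [0, 0, 0], "twist": 0}
    - {"xyz": [0, 0, 0], "twist": 0}
    - {"xyz": [0, 0, -5], "twist": 0}
    - {"xyz": [0, 0, -20], "twist": 0}
    - {"xyz": [0, 0, -50], "twist": 0}
    - {"xyz": [0, 0, -90], "twist": 0}
    - {"xyz": [0, 0, -110], "twist": 0}
    - {"xyz": [0, 0, -110], "twist": 0}
  grip: 44

```text
t: 35.35
eef_pos: [576.5, -234.5, 134.9]
eef_rot: [[-0.993, -0.115, 0.006], [-0.115, 0.993, -0.001], [-0.006, -0.002, -1.0]]
contact_force: [-0.7, -0.3, -0.4]
grip_width: 43.9
finger_force: 0.0
```

```bash
python3 -c "
from h import *
go(472.6,176.4,150,139.4)"
```

```text
shift [ 55.8 420.  -16.1] twist -42.8 j6 -1.33 yaw 96.6 t 35.35
```

Emit:
servo_tool:
  commands:
    - {"xyz": [7, 52, -3], "twist": -5.4}
    - {"xyz": [14, 105, -6], "twist": -10.7}
    - {"xyz": [21, 157, -10], "twist": -16}
    - {"xyz": [28, 210, -13], "twist": -21.4}
    - {"xyz": [35, 262, -16], "twist": -26.7}
    - {"xyz": [42, 315, -16], "twist": -32}
    - {"xyz": [49, 367, -16], "twist": -37.4}
    - {"xyz": [55.8, 420, -16], "twist": -42.8}
  grip: 60

```text
t: 36.35
eef_pos: [470.2, 177.9, 147.1]
eef_rot: [[-0.649, -0.761, -0.001], [-0.761, 0.649, -0.001], [0.001, 0.0, -1.0]]
contact_force: [0.7, 0.2, 0.5]
grip_width: 60.3
finger_force: 0.0
```

Emit:
servo_tool:
  commands:
    - {"xyz": [0, 0, 0], "twist": 0}
    - {"xyz": [0, 0, 0], "twist": 0}
    - {"xyz": [0, 0, 0], "twist": 0}
    - {"xyz": [0, 0, 0], "twist": 0}
    - {"xyz": [0, 0, 0], "twist": 0}
    - {"xyz": [0, 0, 0], "twist": 0}
    - {"xyz": [0, 0, 0], "twist": 0}
    - {"xyz": [0, 0, 0], "twist": 0}

```text
t: 37.35
eef_pos: [471.4, 176.6, 147.8]
eef_rot: [[-0.651, -0.759, 0.0], [-0.759, 0.651, -0.0], [0.0, -0.0, -1.0]]
contact_force: [0.9, -0.4, -0.1]
grip_width: 60.4
finger_force: 0.0
```

Run:
```python
from h import *
c=cam('wrist'); np.savez('w6.npz',**c)
boards(c,[(609,175),(475,178)])
go(472.6,176.4,14,139.4)
```

```text
T (array([610.4, 172.9]), 25.2, 20.2, 35.2) 33.7 
 B (array([607.7, 169.2]), 56.0, 49.9, -40.8) 
 C (array([624.2, 150.8]), 43.3, 18.5, 18.9) 19.8
  dist 26.1 x-angle -58.0
T (array([472.5, 175.6]), 29.5, 25.5, 49.2) 33.6 
 B (array([474.3, 177.9]), 68.6, 49.1, 49.4) 
 C (array([476.9, 178.1]), 66.0, 38.7, 47.5) 19.3
  dist 5.1 x-angle 29.6
shift [ -0.5  -1.1 133.8] twist -0.0 j6 -1.39 yaw 139.4 t 37.4
```

Emit:
servo_tool:
  commands:
    - {"xyz": [-0.4, -1.3, 40], "twist": 0}
    - {"xyz": [-0.4, -1.3, 80], "twist": 0}
    - {"xyz": [-0.4, -1.3, 110], "twist": 0}
    - {"xyz": [-0.4, -1.3, 127], "twist": 0}
    - {"xyz": [-0.4, -1.3, 133], "twist": 0}
    - {"xyz": [-0.4, -1.3, 134], "twist": 0}
    - {"xyz": [-0.4, -1.3, 134], "twist": 0}
    - {"xyz": [-0.4, -1.3, 134], "twist": 0}

```text
t: 38.4
eef_pos: [473.1, 176.4, 14.6]
eef_rot: [[-0.651, -0.759, 0.001], [-0.759, 0.651, 0.001], [-0.002, -0.0, -1.0]]
contact_force: [-0.5, -1.1, 0.4]
grip_width: 59.8
finger_force: 0.0
```

Emit:
servo_tool:
  commands:
    - {"xyz": [0, 0, 0], "twist": 0}
    - {"xyz": [0, 0, 0], "twist": 0}
    - {"xyz": [0, 0, 0], "twist": 0}
    - {"xyz": [0, 0, 0], "twist": 0}
    - {"xyz": [0, 0, 0], "twist": 0}
    - {"xyz": [0, 0, 0], "twist": 0}
    - {"xyz": [0, 0, 0], "twist": 0}
    - {"xyz": [0, 0, 0], "twist": 0}
  grip: 0

```text
t: 39.4
eef_pos: [472.9, 176.3, 14.3]
eef_rot: [[-0.651, -0.759, 0.001], [-0.759, 0.651, 0.0], [-0.001, -0.0, -1.0]]
contact_force: [-1.1, 0.3, 5.1]
grip_width: 24.7
finger_force: 60.5
```

Emit:
servo_tool:
  commands:
    - {"xyz": [0, 0, -10], "twist": 0}
    - {"xyz": [0, 0, -40], "twist": 0}
    - {"xyz": [0, 0, -80], "twist": 0}
    - {"xyz": [0, 0, -110], "twist": 0}
    - {"xyz": [0, 0, -130], "twist": 0}
    - {"xyz": [0, 0, -130], "twist": 0}
    - {"xyz": [0, 0, -130], "twist": 0}
    - {"xyz": [0, 0, -130], "twist": 0}

```text
t: 40.4
eef_pos: [472.0, 175.6, 142.5]
eef_rot: [[-0.651, -0.759, -0.002], [-0.759, 0.651, -0.002], [0.003, 0.001, -1.0]]
contact_force: [0.0, 0.4, -2.0]
grip_width: 25.3
finger_force: 59.6
```

```bash
python3 -c "
from h import *
p=f2w(10,0); print(p); go(*p,145,96.8)"
```

```text
[ 567.92965508 -168.81596032]
shift [ 199.  -297.1   -2.2] twist 42.6 j6 -1.39 yaw 139.4 t 40.4
```

Emit:
servo_tool:
  commands:
    - {"xyz": [15, -22, 0], "twist": 3}
    - {"xyz": [43, -64, 0], "twist": 9}
    - {"xyz": [72, -107, 0], "twist": 15}
    - {"xyz": [101, -150, 0], "twist": 21}
    - {"xyz": [130, -193, 0], "twist": 28}
    - {"xyz": [158, -236, 0], "twist": 35}
    - {"xyz": [185, -275, 0], "twist": 40}
    - {"xyz": [198, -296, 0], "twist": 42.6}

```text
t: 41.4
eef_pos: [568.2, -169.2, 142.3]
eef_rot: [[-0.993, -0.114, -0.002], [-0.114, 0.993, 0.0], [0.002, 0.0, -1.0]]
contact_force: [0.6, -0.2, -1.8]
grip_width: 24.8
finger_force: 59.6
```

Run:
```python
from h import *
go(*f2w(10,0),75,96.8)
```

```text
shift [ 0.1  0.4 67.3] twist -0.2 j6 -1.44 yaw 96.6 t 41.4
```

Emit:
servo_tool:
  commands:
    - {"xyz": [0, 0, 30], "twist": 0}
    - {"xyz": [0, 0, 55], "twist": 0}
    - {"xyz": [0, 0, 67], "twist": 0}
    - {"xyz": [0, 0, 67], "twist": 0}
    - {"xyz": [0, 0, 67], "twist": 0}
    - {"xyz": [0, 0, 67], "twist": 0}
    - {"xyz": [0, 0, 67], "twist": 0}
    - {"xyz": [0, 0, 67], "twist": 0}

```text
t: 42.4
eef_pos: [568.7, -166.9, 77.2]
eef_rot: [[-0.993, -0.118, 0.001], [-0.118, 0.993, -0.0], [-0.001, -0.0, -1.0]]
contact_force: [-0.2, -0.3, -0.7]
grip_width: 24.7
finger_force: 59.6
```

Run:
```python
from h import *
c=cam('wrist'); save('w7',c['frame']); np.savez('w7.npz',**c); P=cloud(c); hsv=cv2.cvtColor(c['frame'],cv2.COLOR_RGB2HSV)
go(*f2w(10,0),23.5,96.8)
e=ctrl.get_state()['eef_pos']
k=(np.hypot(P[...,0]-e[0],P[...,1]-e[1])<55)&(hsv[...,0]>40)&(hsv[...,0]<80)&(hsv[...,1]>100)&(P[...,2]>e[2]-20)&(P[...,2]<e[2]+10)
print('board top rel tcp',np.nanpercentile(P[k][:,2]-e[2],[10,50,90]).round(1),rect(P[k][:,:2]),w2f(rect(P[k][:,:2])[0]).round(1))
```

```text
shift [ 0.9 -1.8 53.6] twist -0.0 j6 -1.44 yaw 96.8 t 42.45
board top rel tcp [-7.3 -6.5 -5.7] (array([ 553.7, -169.5]), 49.0, 32.5, -83.0) [-4.2  1. ]
```

View pics/w7.png

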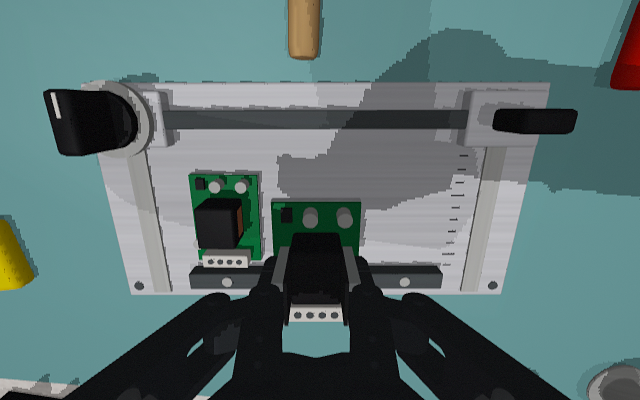

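First board lies square, connector at the fixed rail (225,262); the second is held aligned beside it.

Emit:
servo_tool:
  commands:
    - {"xyz": [0.5, -1.8, 15], "twist": 0}
    - {"xyz": [0.5, -1.8, 30], "twist": 0}
    - {"xyz": [0.5, -1.8, 42], "twist": 0}
    - {"xyz": [0.5, -1.8, 49], "twist": 0}
    - {"xyz": [0.5, -1.8, 53], "twist": 0}
    - {"xyz": [0.5, -1.8, 55], "twist": 0}
    - {"xyz": [0.5, -1.8, 55], "twist": 0}
    - {"xyz": [0.5, -1.8, 55], "twist": 0}

```text
t: 43.45
eef_pos: [568.6, -168.7, 22.4]
eef_rot: [[-0.993, -0.118, 0.001], [-0.118, 0.993, -0.0], [-0.001, -0.0, -1.0]]
contact_force: [-1.7, 1.0, 0.9]
grip_width: 24.4
finger_force: 60.0
```

Emit:
servo_tool:
  commands:
    - {"xyz": [0, 0, 0], "twist": 0}
    - {"xyz": [0, 0, 0], "twist": 0}
    - {"xyz": [0, 0, -5], "twist": 0}
    - {"xyz": [0, 0, -20], "twist": 0}
    - {"xyz": [0, 0, -50], "twist": 0}
    - {"xyz": [0, 0, -90], "twist": 0}
    - {"xyz": [0, 0, -120], "twist": 0}
    - {"xyz": [0, 0, -120], "twist": 0}
  grip: 44

```text
t: 44.45
eef_pos: [570.3, -169.0, 146.2]
eef_rot: [[-0.993, -0.119, 0.008], [-0.119, 0.993, -0.001], [-0.008, -0.002, -1.0]]
contact_force: [-0.0, 0.1, 0.6]
grip_width: 44.0
finger_force: 0.0
```

```bash
python3 -c "
from h import *
go(608.2,177.4,150,38.6)"
```

```text
shift [-78.8 339.4  -3.8] twist 58.2 j6 -1.44 yaw 96.8 t 44.45
```

Emit:
servo_tool:
  commands:
    - {"xyz": [-10, 43, 0], "twist": 7.3}
    - {"xyz": [-20, 86, 0], "twist": 14.6}
    - {"xyz": [-30, 129, 0], "twist": 22}
    - {"xyz": [-40, 172, 0], "twist": 29}
    - {"xyz": [-50, 215, 0], "twist": 36.5}
    - {"xyz": [-60, 258, 0], "twist": 44}
    - {"xyz": [-70, 301, 0], "twist": 51}
    - {"xyz": [-78, 339, 0], "twist": 58.2}
  grip: 60

```text
t: 45.45
eef_pos: [605.2, 178.6, 141.5]
eef_rot: [[-0.621, 0.784, -0.001], [0.784, 0.621, -0.0], [0.0, -0.001, -1.0]]
contact_force: [0.6, 0.2, 0.5]
grip_width: 60.1
finger_force: 0.0
```

Emit:
servo_tool:
  commands:
    - {"xyz": [0, 0, 0], "twist": 0}
    - {"xyz": [0, 0, 0], "twist": 0}
    - {"xyz": [0, 0, 0], "twist": 0}
    - {"xyz": [0, 0, 0], "twist": 0}
    - {"xyz": [0, 0, 0], "twist": 0}
    - {"xyz": [0, 0, 0], "twist": 0}
    - {"xyz": [0, 0, 0], "twist": 0}
    - {"xyz": [0, 0, 0], "twist": 0}

```text
t: 46.45
eef_pos: [605.6, 177.2, 141.8]
eef_rot: [[-0.624, 0.782, -0.0], [0.782, 0.624, -0.0], [-0.0, -0.0, -1.0]]
contact_force: [0.2, -0.4, 0.3]
grip_width: 59.9
finger_force: 0.0
```

Run:
```python
from h import *
c=cam('wrist'); np.savez('w8.npz',**c)
boards(c,[(609,175)])
go(608.2,177.4,14,38.6)
```

```text
T (array([608.7, 177.3]), 30.8, 25.3, -52.0) 33.7 
 B (array([609.8, 175.4]), 68.5, 49.0, -51.5) 
 C (array([609.3, 172.8]), 65.4, 39.1, -53.1) 19.3
  dist 4.5 x-angle -82.4
shift [ -1.4   2.2 127.8] twist -0.0 j6 -3.01 yaw 38.6 t 46.5
```

Emit:
servo_tool:
  commands:
    - {"xyz": [-1.5, 2.2, 40], "twist": 0}
    - {"xyz": [-1.5, 2.2, 80], "twist": 0}
    - {"xyz": [-1.5, 2.2, 105], "twist": 0}
    - {"xyz": [-1.5, 2.2, 120], "twist": 0}
    - {"xyz": [-1.5, 2.2, 126], "twist": 0}
    - {"xyz": [-1.5, 2.2, 128], "twist": 0}
    - {"xyz": [-1.5, 2.2, 128], "twist": 0}
    - {"xyz": [-1.5, 2.2, 128], "twist": 0}

```text
t: 47.5
eef_pos: [608.8, 177.6, 14.8]
eef_rot: [[-0.624, 0.782, 0.002], [0.782, 0.624, 0.001], [-0.0, 0.002, -1.0]]
contact_force: [0.9, 0.5, -0.2]
grip_width: 59.8
finger_force: 0.0
```

Emit:
servo_tool:
  commands:
    - {"xyz": [0, 0, 0], "twist": 0}
    - {"xyz": [0, 0, 0], "twist": 0}
    - {"xyz": [0, 0, 0], "twist": 0}
    - {"xyz": [0, 0, 0], "twist": 0}
    - {"xyz": [0, 0, 0], "twist": 0}
    - {"xyz": [0, 0, 0], "twist": 0}
    - {"xyz": [0, 0, 0], "twist": 0}
    - {"xyz": [0, 0, 0], "twist": 0}
  grip: 0

```text
t: 48.5
eef_pos: [608.6, 177.5, 14.4]
eef_rot: [[-0.624, 0.781, 0.001], [0.781, 0.624, 0.0], [-0.0, 0.001, -1.0]]
contact_force: [-0.6, 0.2, 5.2]
grip_width: 24.7
finger_force: 62.1
```

Emit:
servo_tool:
  commands:
    - {"xyz": [0, 0, -10], "twist": 0}
    - {"xyz": [0, 0, -40], "twist": 0}
    - {"xyz": [0, 0, -80], "twist": 0}
    - {"xyz": [0, 0, -110], "twist": 0}
    - {"xyz": [0, 0, -130], "twist": 0}
    - {"xyz": [0, 0, -130], "twist": 0}
    - {"xyz": [0, 0, -130], "twist": 0}
    - {"xyz": [0, 0, -130], "twist": 0}

```text
t: 49.5
eef_pos: [607.5, 176.9, 142.1]
eef_rot: [[-0.624, 0.782, -0.003], [0.782, 0.624, -0.001], [0.001, -0.003, -1.0]]
contact_force: [-0.5, -0.3, -2.2]
grip_width: 24.4
finger_force: 61.3
```

```bash
python3 -c "
from h import *
p=f2w(10,66); print(p); go(*p,145,96.8)"
```

```text
[ 560.11499317 -103.28023678]
shift [-189.6 -211.7   -2.4] twist -58.2 j6 -3.01 yaw 38.6 t 49.5
```

Emit:
servo_tool:
  commands:
    - {"xyz": [-12, -13, 0], "twist": -4}
    - {"xyz": [-40, -45, 0], "twist": -13}
    - {"xyz": [-68, -76, 0], "twist": -22}
    - {"xyz": [-96, -107, 0], "twist": -31}
    - {"xyz": [-124, -138, 0], "twist": -40}
    - {"xyz": [-152, -170, 0], "twist": -48}
    - {"xyz": [-176, -197, 0], "twist": -54}
    - {"xyz": [-189.5, -211.5, 0], "twist": -58.2}

```text
t: 50.5
eef_pos: [560.1, -104.4, 142.8]
eef_rot: [[-0.993, -0.119, -0.002], [-0.119, 0.993, -0.0], [0.002, 0.0, -1.0]]
contact_force: [0.3, -0.2, -1.7]
grip_width: 24.5
finger_force: 61.3
```

Emit:
servo_tool:
  commands:
    - {"xyz": [0, 0, 20], "twist": 0}
    - {"xyz": [0, 0, 45], "twist": 0}
    - {"xyz": [0, 0, 67], "twist": 0}
    - {"xyz": [0, 0, 67], "twist": 0}
    - {"xyz": [0, 0, 67], "twist": 0}
    - {"xyz": [0, 0, 67], "twist": 0}
    - {"xyz": [0, 0, 67], "twist": 0}
    - {"xyz": [0, 0, 67], "twist": 0}

```text
t: 51.5
eef_pos: [561.3, -102.7, 77.3]
eef_rot: [[-0.993, -0.118, 0.001], [-0.118, 0.993, 0.0], [-0.001, -0.0, -1.0]]
contact_force: [0.8, -0.2, -1.7]
grip_width: 24.9
finger_force: 61.3
```

Run:
```python
from h import *
c=cam('wrist'); save('w9',c['frame']); np.savez('w9.npz',**c); P=cloud(c); hsv=cv2.cvtColor(c['frame'],cv2.COLOR_RGB2HSV)
go(*f2w(10,66),23.5,96.8)
e=ctrl.get_state()['eef_pos']
k=(np.hypot(P[...,0]-e[0],P[...,1]-e[1])<55)&(hsv[...,0]>40)&(hsv[...,0]<80)&(hsv[...,1]>100)&(P[...,2]>e[2]-20)&(P[...,2]<e[2]+10)
print('board top rel tcp',np.nanpercentile(P[k][:,2]-e[2],[10,50,90]).round(1),rect(P[k][:,:2]),w2f(rect(P[k][:,:2])[0]).round(1))
```

```text
shift [ 1.2 -0.5 53.7] twist -0.0 j6 -1.56 yaw 96.8 t 51.55
board top rel tcp [-7.3 -6.5 -5.7] (array([ 546. , -105.4]), 49.1, 33.5, -83.5) [-4.3 65.6]
```

Emit:
servo_tool:
  commands:
    - {"xyz": [0.8, -0.5, 15], "twist": 0}
    - {"xyz": [0.8, -0.5, 30], "twist": 0}
    - {"xyz": [0.8, -0.5, 42], "twist": 0}
    - {"xyz": [0.8, -0.5, 49], "twist": 0}
    - {"xyz": [0.8, -0.5, 53], "twist": 0}
    - {"xyz": [0.8, -0.5, 55], "twist": 0}
    - {"xyz": [0.8, -0.5, 55], "twist": 0}
    - {"xyz": [0.8, -0.5, 55], "twist": 0}

```text
t: 52.55
eef_pos: [560.7, -103.3, 22.4]
eef_rot: [[-0.993, -0.118, 0.001], [-0.118, 0.993, 0.0], [-0.001, -0.0, -1.0]]
contact_force: [-1.1, 1.0, 1.5]
grip_width: 24.7
finger_force: 61.7
```

Emit:
servo_tool:
  commands:
    - {"xyz": [0, 0, 0], "twist": 0}
    - {"xyz": [0, 0, 0], "twist": 0}
    - {"xyz": [0, 0, -5], "twist": 0}
    - {"xyz": [0, 0, -20], "twist": 0}
    - {"xyz": [0, 0, -60], "twist": 0}
    - {"xyz": [0, 0, -120], "twist": 0}
    - {"xyz": [0, 0, -180], "twist": 0}
    - {"xyz": [0, 0, -220], "twist": 0}
  grip: 44

```text
t: 53.55
eef_pos: [561.1, -103.5, 246.8]
eef_rot: [[-0.993, -0.118, 0.006], [-0.118, 0.993, -0.0], [-0.006, -0.001, -1.0]]
contact_force: [0.4, 0.9, -0.7]
grip_width: 44.1
finger_force: 0.0
```

Emit:
servo_tool:
  commands:
    - {"xyz": [0, -30, -20], "twist": 0}
    - {"xyz": [0, -60, -40], "twist": 0}
    - {"xyz": [0, -60, -50], "twist": 0}
    - {"xyz": [0, -60, -50], "twist": 0}
    - {"xyz": [0, -60, -50], "twist": 0}
    - {"xyz": [0, -60, -50], "twist": 0}
    - {"xyz": [0, -60, -50], "twist": 0}
    - {"xyz": [0, -60, -50], "twist": 0}

```text
t: 54.55
eef_pos: [567.5, -162.7, 291.5]
eef_rot: [[-0.993, -0.119, -0.001], [-0.119, 0.993, -0.0], [0.001, 0.0, -1.0]]
contact_force: [0.7, -0.0, 0.9]
grip_width: 44.1
finger_force: 0.0
```

```bash
cat > chk.py <<'E'
from h import *
import sys
def check(name):
    c=cam('wrist'); save(name,c['frame']); np.savez(name+'.npz',**c); P=cloud(c); hsv=cv2.cvtColor(c['frame'],cv2.COLOR_RGB2HSV)
    F=w2f(P)
    for y in (-66,0,66):
        k=(abs(F[...,1]-y)<31)&(abs(F[...,0]-15)<45)&(P[...,2]>12)&(P[...,2]<20)&(hsv[...,1]>80)&(hsv[...,0]>40)&(hsv[...,0]<85)
        r=rect(F[k]); t=(abs(F[...,1]-y)<31)&(abs(F[...,0]-15)<45)&(P[...,2]>36)&(P[...,2]<48)&(hsv[...,2]<70)
        print('board y',y,r,'z',np.nanmedian(P[k][:,2]).round(1),'x max',np.percentile(F[k][:,0],99.5).round(1),'trafo',rect(F[t]))
    for n,(x,yy,lo,hi) in dict(knob=(-40,-130,55,75),grip=(-40,130,45,60)).items():
        r=tall(P,lo,hi,f2w(x,yy),45); print(n,r[0], w2f(r[0][0]).round(1))
    go(*f2w(-61,130),70,96.8)
check(sys.argv[1])
E
python3 chk.py w10
```

```text
board y -66 (array([ 11.8, -66.7]), 68.1, 48.9, -0.4) z 16.0 x max 45.1 trafo (array([  8.6, -66.7]), 29.1, 26.2, -0.8)
board y 0 (array([14.2, -0.9]), 66.8, 49.1, -0.1) z 15.9 x max 47.0 trafo (array([11.3, -1.2]), 29.2, 25.0, -0.3)
board y 66 (array([12.6, 64.7]), 66.7, 48.9, -0.2) z 15.8 x max 45.6 trafo (array([10.1, 64.7]), 28.7, 26.1, 0.4)
knob (array([ 512.8, -305.2]), 33.0, 14.5, 4.8) [ -60.9 -128.9]
grip (array([482.4, -48. ]), 30.0, 12.1, -83.3) [-60.6 130.1]
shift [ 71.2 123.9 221.7] twist 0.0 j6 -1.45 yaw 96.8 t 54.6
```

View pics/w10.png

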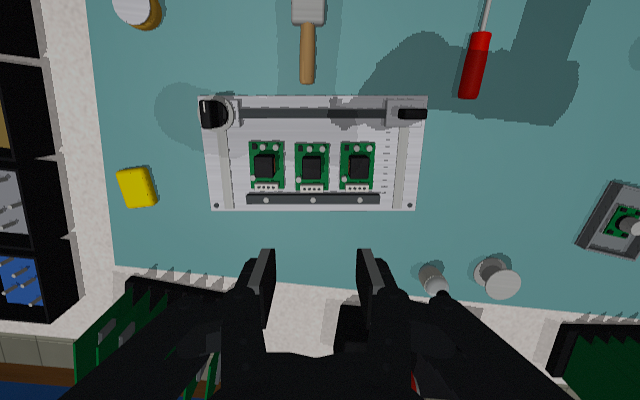

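All three boards lie square on the plate, connectors toward the fixed rail (row 188), rail open, module in tray (625,222). Now the rail.

Emit:
servo_tool:
  commands:
    - {"xyz": [18, 31, 30], "twist": 0}
    - {"xyz": [36, 62, 70], "twist": 0}
    - {"xyz": [54, 93, 110], "twist": 0}
    - {"xyz": [71, 123.5, 150], "twist": 0}
    - {"xyz": [71, 123.5, 190], "twist": 0}
    - {"xyz": [71, 123.5, 218], "twist": 0}
    - {"xyz": [71, 123.5, 221], "twist": 0}
    - {"xyz": [71, 123.5, 221], "twist": 0}
  grip: 65

```text
t: 55.6
eef_pos: [483.2, -48.6, 71.5]
eef_rot: [[-0.993, -0.118, 0.001], [-0.118, 0.993, -0.0], [-0.001, -0.0, -1.0]]
contact_force: [1.8, -0.2, -0.4]
grip_width: 64.6
finger_force: 0.0
```

Emit:
servo_tool:
  commands:
    - {"xyz": [0, 0, 10], "twist": 0}
    - {"xyz": [0, 0, 30], "twist": 0}
    - {"xyz": [0, 0, 38], "twist": 0}
    - {"xyz": [0, 0, 39], "twist": 0}
    - {"xyz": [0, 0, 39], "twist": 0}
    - {"xyz": [0, 0, 39], "twist": 0}
    - {"xyz": [0, 0, 39], "twist": 0}
    - {"xyz": [0, 0, 39], "twist": 0}

```text
t: 56.6
eef_pos: [482.5, -48.6, 32.0]
eef_rot: [[-0.993, -0.118, 0.0], [-0.118, 0.993, 0.0], [-0.0, 0.0, -1.0]]
contact_force: [0.5, -0.7, 0.3]
grip_width: 65.0
finger_force: 0.0
```

Emit:
servo_tool:
  commands:
    - {"xyz": [0, 0, 0], "twist": 0}
    - {"xyz": [0, 0, 0], "twist": 0}
    - {"xyz": [0, 0, 0], "twist": 0}
    - {"xyz": [0, 0, 0], "twist": 0}
    - {"xyz": [0, 0, 0], "twist": 0}
    - {"xyz": [0, 0, 0], "twist": 0}
    - {"xyz": [0, 0, 0], "twist": 0}
    - {"xyz": [0, 0, 0], "twist": 0}
  grip: 0

```text
t: 57.6
eef_pos: [483.1, -46.6, 32.4]
eef_rot: [[-0.993, -0.118, 0.002], [-0.118, 0.993, 0.002], [-0.002, 0.002, -1.0]]
contact_force: [-3.1, 10.7, 4.1]
grip_width: 28.8
finger_force: 59.8
```

Emit:
servo_tool:
  commands:
    - {"xyz": [-3, 0, 0], "twist": 0}
    - {"xyz": [-7, 0, 0], "twist": 0}
    - {"xyz": [-11, 0, 0], "twist": 0}
    - {"xyz": [-15, 0, 0], "twist": 0}
    - {"xyz": [-19, 0, 0], "twist": 0}
    - {"xyz": [-23, 0, 0], "twist": 0}
    - {"xyz": [-27, 0, 0], "twist": 0}
    - {"xyz": [-30, 0, 0], "twist": 0}

```text
t: 58.6
eef_pos: [511.4, -43.2, 32.4]
eef_rot: [[-0.993, -0.118, -0.001], [-0.118, 0.993, 0.002], [0.001, 0.002, -1.0]]
contact_force: [-6.7, 10.7, 7.7]
grip_width: 28.9
finger_force: 60.1
```

Emit:
servo_tool:
  commands:
    - {"xyz": [-1.5, 1, 0], "twist": 0}
    - {"xyz": [-3, 1, 0], "twist": 0}
    - {"xyz": [-4.5, 1, 0], "twist": 0}
    - {"xyz": [-6, 1, 0], "twist": 0}
    - {"xyz": [-7.5, 1, 0], "twist": 0}
    - {"xyz": [-9, 1, 0], "twist": 0}
    - {"xyz": [-9, 1, 0], "twist": 0}
    - {"xyz": [-9, 1, 0], "twist": 0}

```text
t: 59.6
eef_pos: [518.8, -42.3, 32.4]
eef_rot: [[-0.993, -0.118, -0.004], [-0.118, 0.993, 0.001], [0.004, 0.001, -1.0]]
contact_force: [-7.2, 6.6, 10.0]
grip_width: 28.8
finger_force: 60.4
```

Emit:
servo_tool:
  commands:
    - {"xyz": [-0.5, 0, 0], "twist": 0}
    - {"xyz": [-1, 0, 0], "twist": 0}
    - {"xyz": [-1.5, 0, 0], "twist": 0}
    - {"xyz": [-2, 0, 0], "twist": 0}
    - {"xyz": [-2, 0, 0], "twist": 0}
    - {"xyz": [-2, 0, 0], "twist": 0}
    - {"xyz": [-2, 0, 0], "twist": 0}
    - {"xyz": [-2, 0, 0], "twist": 0}

```text
t: 60.6
eef_pos: [520.5, -42.0, 32.4]
eef_rot: [[-0.993, -0.118, -0.005], [-0.118, 0.993, 0.001], [0.005, 0.001, -1.0]]
contact_force: [-7.9, 7.0, 11.2]
grip_width: 28.4
finger_force: 60.5
```

Emit:
servo_tool:
  commands:
    - {"xyz": [-0.5, 0, 0], "twist": 0}
    - {"xyz": [-1, 0, 0], "twist": 0}
    - {"xyz": [-1.5, 0, 0], "twist": 0}
    - {"xyz": [-2, 0, 0], "twist": 0}
    - {"xyz": [-2, 0, 0], "twist": 0}
    - {"xyz": [-2, 0, 0], "twist": 0}
    - {"xyz": [-2, 0, 0], "twist": 0}
    - {"xyz": [-2, 0, 0], "twist": 0}

```text
t: 61.6
eef_pos: [521.9, -41.9, 32.3]
eef_rot: [[-0.993, -0.118, -0.006], [-0.118, 0.993, 0.0], [0.006, 0.001, -1.0]]
contact_force: [-9.6, 7.2, 11.3]
grip_width: 28.6
finger_force: 60.7
```

Emit:
servo_tool:
  commands:
    - {"xyz": [-0.5, 0, 0], "twist": 0}
    - {"xyz": [-1, 0, 0], "twist": 0}
    - {"xyz": [-1.5, 0, 0], "twist": 0}
    - {"xyz": [-2, 0, 0], "twist": 0}
    - {"xyz": [-2, 0, 0], "twist": 0}
    - {"xyz": [-2, 0, 0], "twist": 0}
    - {"xyz": [-2, 0, 0], "twist": 0}
    - {"xyz": [-2, 0, 0], "twist": 0}

```text
t: 62.6
eef_pos: [521.9, -41.9, 32.3]
eef_rot: [[-0.993, -0.117, -0.01], [-0.117, 0.993, -0.0], [0.01, 0.001, -1.0]]
contact_force: [-13.1, 7.4, 15.9]
grip_width: 28.8
finger_force: 61.2
```

The rail has stopped against the boards. Relax, release, rise and check.

Emit:
servo_tool:
  commands:
    - {"xyz": [3, -0.5, 0], "twist": 0}
    - {"xyz": [3, -0.5, 0], "twist": 0}
    - {"xyz": [3, -0.5, 0], "twist": 0}
    - {"xyz": [3, -0.5, 0], "twist": 0}
    - {"xyz": [3, -0.5, -25], "twist": 0}
    - {"xyz": [3, -0.5, -85], "twist": 0}
    - {"xyz": [3, -0.5, -145], "twist": 0}
    - {"xyz": [3, -0.5, -200], "twist": 0}
  grip: 60

```text
t: 63.6
eef_pos: [524.1, -43.3, 234.1]
eef_rot: [[-0.993, -0.118, 0.001], [-0.118, 0.993, 0.0], [-0.001, -0.0, -1.0]]
contact_force: [1.8, 0.2, -0.6]
grip_width: 60.2
finger_force: 0.0
```

Emit:
servo_tool:
  commands:
    - {"xyz": [-15, -40, -20], "twist": 0}
    - {"xyz": [-30, -80, -40], "twist": 0}
    - {"xyz": [-40, -120, -60], "twist": 0}
    - {"xyz": [-40, -125, -60], "twist": 0}
    - {"xyz": [-40, -125, -60], "twist": 0}
    - {"xyz": [-40, -125, -60], "twist": 0}
    - {"xyz": [-40, -125, -60], "twist": 0}
    - {"xyz": [-40, -125, -60], "twist": 0}

```text
t: 64.6
eef_pos: [578.4, -161.9, 291.8]
eef_rot: [[-0.993, -0.119, -0.0], [-0.119, 0.993, 0.0], [0.0, 0.0, -1.0]]
contact_force: [0.2, 0.4, -0.1]
grip_width: 60.2
finger_force: 0.0
```

```bash
python3 chk.py w11
```

```text
board y -66 (array([ 21.2, -66.2]), 69.7, 48.7, -0.0) z 15.9 x max 55.6 trafo (array([ 17. , -66.4]), 29.0, 26.3, 0.4)
board y 0 (array([21.3, -1. ]), 70.2, 48.8, -0.5) z 15.9 x max 55.7 trafo (array([17. , -1.1]), 29.1, 26.0, 0.4)
board y 66 (array([21.1, 64.7]), 69.5, 49.2, -0.0) z 15.9 x max 55.6 trafo (array([16.9, 64.8]), 29.0, 26.0, -0.4)
knob (array([ 553.1, -300.5]), 33.4, 13.8, 6.4) [ -20.3 -129. ]
grip (array([522.2, -43.4]), 29.6, 14.2, -83.1) [-20.6 129.9]
shift [ 82.2 124.6 221.9] twist 0.0 j6 -1.45 yaw 96.8 t 64.65
```

View pics/w11.png

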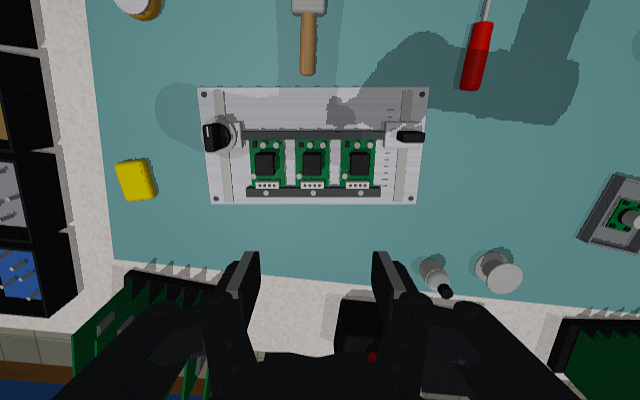

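Picture and numbers: boards touch both rails (connector edges at x≈55, rail at ≈0.040), knob still loose at (213,136). Now tighten.

```bash
python3 -c "
from h import *
go(553.1,-300.4,90,96.8)"
```

```text
shift [  41.7 -134.3  201.8] twist 0.0 j6 -1.45 yaw 96.8 t 64.65
```

Emit:
servo_tool:
  commands:
    - {"xyz": [10, -34, 30], "twist": 0}
    - {"xyz": [20, -68, 65], "twist": 0}
    - {"xyz": [30, -102, 100], "twist": 0}
    - {"xyz": [41.5, -134, 140], "twist": 0}
    - {"xyz": [41.5, -134, 180], "twist": 0}
    - {"xyz": [41.5, -134, 200], "twist": 0}
    - {"xyz": [41.5, -134, 202], "twist": 0}
    - {"xyz": [41.5, -134, 202], "twist": 0}
  grip: 50

```text
t: 65.65
eef_pos: [554.0, -300.7, 90.7]
eef_rot: [[-0.993, -0.119, 0.001], [-0.119, 0.993, -0.001], [-0.001, -0.001, -1.0]]
contact_force: [0.8, 0.1, -0.4]
grip_width: 49.7
finger_force: 0.0
```

```bash
python3 -c "
from h import *
go(553.1,-300.4,41,96.8)"
```

```text
shift [ 0.9  0.4 49.7] twist 0.0 j6 -1.21 yaw 96.8 t 65.65
```

Emit:
servo_tool:
  commands:
    - {"xyz": [0.5, 0.3, 20], "twist": 0}
    - {"xyz": [0.5, 0.3, 40], "twist": 0}
    - {"xyz": [0.5, 0.3, 49.5], "twist": 0}
    - {"xyz": [0.5, 0.3, 49.5], "twist": 0}
    - {"xyz": [0.5, 0.3, 49.5], "twist": 0}
    - {"xyz": [0.5, 0.3, 49.5], "twist": 0}
    - {"xyz": [0.5, 0.3, 49.5], "twist": 0}
    - {"xyz": [0.5, 0.3, 49.5], "twist": 0}

```text
t: 66.65
eef_pos: [552.7, -300.4, 40.5]
eef_rot: [[-0.993, -0.118, 0.0], [-0.118, 0.993, -0.0], [-0.0, -0.0, -1.0]]
contact_force: [-1.0, 0.0, -0.1]
grip_width: 50.0
finger_force: 0.0
```

Emit:
servo_tool:
  commands:
    - {"xyz": [0, 0, 0], "twist": 0}
    - {"xyz": [0, 0, 0], "twist": 0}
    - {"xyz": [0, 0, 0], "twist": 0}
    - {"xyz": [0, 0, 0], "twist": 0}
    - {"xyz": [0, 0, 0], "twist": 0}
    - {"xyz": [0, 0, 0], "twist": 0}
    - {"xyz": [0, 0, 0], "twist": 4}
    - {"xyz": [0, 0, 0], "twist": 9}
  grip: 0

```text
t: 67.65
eef_pos: [552.6, -300.3, 40.5]
eef_rot: [[-0.999, 0.041, -0.0], [0.041, 0.999, -0.0], [0.0, -0.0, -1.0]]
contact_force: [-1.1, 2.7, 2.5]
grip_width: 12.8
finger_force: 60.9
```

Emit:
servo_tool:
  commands:
    - {"xyz": [0, 0, 0], "twist": 9}
    - {"xyz": [0, 0, 0], "twist": 18}
    - {"xyz": [0, 0, 0], "twist": 27}
    - {"xyz": [0, 0, 0], "twist": 36}
    - {"xyz": [0, 0, 0], "twist": 45}
    - {"xyz": [0, 0, 0], "twist": 54}
    - {"xyz": [0, 0, 0], "twist": 63}
    - {"xyz": [0, 0, 0], "twist": 69}

```text
t: 68.65
eef_pos: [551.9, -301.2, 40.4]
eef_rot: [[-0.319, 0.948, -0.002], [0.948, 0.319, -0.001], [-0.0, -0.002, -1.0]]
contact_force: [-2.8, -1.4, 2.6]
grip_width: 12.8
finger_force: 60.9
```

Emit:
servo_tool:
  commands:
    - {"xyz": [0, 0, 0], "twist": 1}
    - {"xyz": [0, 0, 0], "twist": 2}
    - {"xyz": [0, 0, 0], "twist": 2}
    - {"xyz": [0, 0, 0], "twist": 2}
    - {"xyz": [0, 0, 0], "twist": 2}
    - {"xyz": [0, 0, 0], "twist": 2}
    - {"xyz": [0, 0, 0], "twist": 2}
    - {"xyz": [0, 0, 0], "twist": 2}

```text
t: 69.65
eef_pos: [551.9, -301.1, 40.4]
eef_rot: [[-0.289, 0.957, -0.001], [0.957, 0.289, -0.001], [-0.0, -0.002, -1.0]]
contact_force: [-3.8, -3.9, 3.2]
grip_width: 12.9
finger_force: 61.1
```

Emit:
servo_tool:
  commands:
    - {"xyz": [0, 0, 0], "twist": 0}
    - {"xyz": [0, 0, 0], "twist": 0}
    - {"xyz": [0, 0, 0], "twist": 0}
    - {"xyz": [0, 0, -20], "twist": 0}
    - {"xyz": [0, 0, -60], "twist": 0}
    - {"xyz": [0, 0, -120], "twist": 0}
    - {"xyz": [0, 0, -180], "twist": 0}
    - {"xyz": [0, 0, -240], "twist": 0}
  grip: 50

```text
t: 70.65
eef_pos: [552.6, -300.0, 282.4]
eef_rot: [[-0.289, 0.957, 0.001], [0.957, 0.289, 0.0], [-0.0, 0.001, -1.0]]
contact_force: [1.1, -0.1, -0.6]
grip_width: 50.1
finger_force: 0.0
```

Emit:
servo_tool:
  commands:
    - {"xyz": [30, 12, 0], "twist": -10}
    - {"xyz": [60, 25, 0], "twist": -20}
    - {"xyz": [90, 38, 0], "twist": -30}
    - {"xyz": [120, 50, 0], "twist": -40}
    - {"xyz": [125, 63, 0], "twist": -50}
    - {"xyz": [125, 63, 0], "twist": -60}
    - {"xyz": [125, 63, 0], "twist": -70}
    - {"xyz": [125, 63, 0], "twist": -80}

```text
t: 71.65
eef_pos: [577.0, -162.0, 280.1]
eef_rot: [[-0.992, -0.125, 0.0], [-0.125, 0.992, 0.0], [-0.0, 0.0, -1.0]]
contact_force: [0.4, -0.3, 0.2]
grip_width: 49.9
finger_force: 0.0
```

```bash
python3 chk.py w12
```

```text
board y -66 (array([ 20.6, -66.3]), 67.8, 49.0, 0.1) z 15.9 x max 54.3 trafo (array([ 17. , -66.3]), 29.1, 26.0, 0.3)
board y 0 (array([21.1, -0.9]), 69.5, 49.0, 0.0) z 15.9 x max 55.5 trafo (array([16.9, -0.8]), 29.2, 25.3, -0.4)
board y 66 (array([20.6, 64.8]), 69.5, 49.1, 0.1) z 15.8 x max 54.9 trafo (array([16.9, 64.8]), 28.6, 25.9, 0.8)
knob (array([ 552.9, -300.6]), 33.8, 13.9, -73.6) [ -20.5 -129.1]
grip (array([521.7, -43.2]), 30.3, 13.2, -83.3) [-21.  130.2]
shift [ 79.6 125.  210.2] twist 0.6 j6 -1.44 yaw 97.4 t 71.7
```

View pics/w12.png

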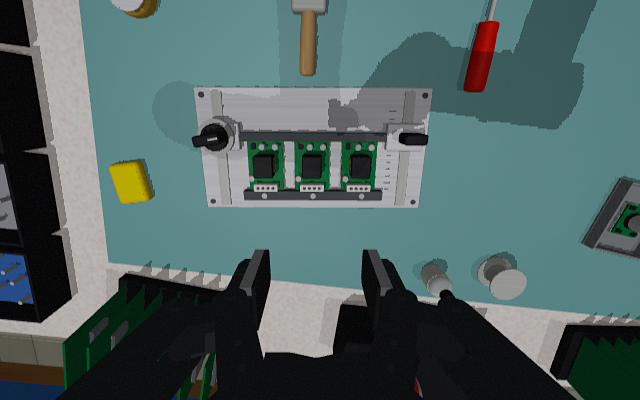

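The picture shows the knob turned to -73.6° (1.40 rad tight), rail at ≈0.040, boards snug and square, module in the tray. Handing in.

```bash
python3 -c "
from cell import ctrl
print(ctrl.finish_job())"
```

```text
the job is handed in; nothing more can be done
None
```

I handed the job in at about 72 s. By the last camera check, the three boards sit snug and square between the rails, the rail is at about 40 mm, the knob is fully tight (about 1.40 rad) and the module lies in the tray. The hand-in returned no pass or fail.

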